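Clamp a wood block with a ratcheting clamping lever

ROBOT

A 6-joint arm with a two-finger parallel gripper is mounted at the origin on a cart in front of the work surface, level with it; the furniture and walls round the work are solid. World frame = base frame: x ahead of the robot, y to its left, z up, the work surface at z = 0. Lengths are in m, angles in rad, forces in N, time in s.
With the tool pointing down it reaches from about 0.25 to 0.775 m from the base axis. Payload 4 kg.
Tool frame: the origin (TCP) lies on the centre line of the jaws, within the pads' length; the fingertips stand 8 mm ahead of it and the grasp point (between the pads) lies 11 mm behind it; y points along the fingers, x is the direction in which the jaws open and shut, and the axes are right-handed (so a half turn about y gives the same grasp; the last joint's range is limited). The gripper opens to 94 mm and grips with 3 to 60 N. Pads are 16 mm wide; open, the fingers measure 119 mm over their backs; the gripper's body (75 mm by 177 mm) begins 78 mm behind the grasp point.
Start: joints at [-1.256, 0.087, 1.371, -0, 1.684, -0.103], TCP at [0.223, -0.503, 0.192] pointing down, gripper open.
Joint ranges: [-3.1, 3.1], [-0.76, 2.03], [0.27, 2.55], [-1.08, 4.22], [0.17, 2.65], [-2.57, 2.57]. Speed limits (rad/s): [2.79, 2.79, 3.14, 3.14, 3.14, 3.14].

INTERFACE

Orientations are given as [roll, pitch, yaw] about the fixed x, y, z axes, in that order (R = Rz(yaw) Ry(pitch) Rx(roll)).
In Python, from bench import robot gives the robot as it stands.
- The arm moves only by the tool step_arm, never from a script. Its argument "commands" is a list of rows, each an object with "xyz": the shift along the world's x, y, z in m, a list of three; "twist": the turn, a rotation vector about the world's x, y, z in degrees, a list of three. In form: [{"xyz": [tx, ty, tz], "twist": [ax, ay, az]}, ...]. A call has 1 to 12 rows; each row is the pose to reach, as a shift and turn from the pose commanded when the call began; what a row does not reach only later rows make up. A row lasts 1/12 s, in which the tool goes at most 41.7 mm and 7.16 degrees, less where a joint would pass 70% of its speed; a pose out of reach is approached as far as the arm can. A call with a gripper value outside its range is refused whole. "fingers" is the closure in counts, from 0 (fully open) to 255 (shut), set as the call begins (left out, the last holds). The fingers move at their own pace and stop on an object; the grip force is fixed at half the most. Time passes only in rows, so rows that repeat a pose let the fingers close. It gives the time, the measured TCP pose, the force and the opening at its end, in the units of the state.
- robot.get_obs(): the state, without advancing time (a new reading comes with each control period).
- robot.snapshot(name): name is "scene" or "top" or "wrist"; returns (picture, depth): 400x640x3 uint8, red, green, blue; 400x640 float32, m along the optical axis (not along the pixel's ray), 0 where there is no reading.
- robot.camera_info(name): a dict with "fx", "fy", "cx", "cy" (pixels), "R" (3x3) and "t" (3): a world point X has camera coordinates R X + t. Camera axes: x right, y down, z forward; pixel columns grow to the right and rows downward; lengths in m; the calibration is good to about 2 mm. A picture is of the moment at which its call begins: read the wrist's pose just before it. camera_info takes no time and is no camera call; for the wrist camera it gives the pose at the moment of the call.
- robot.close_job(): hands the job in, once; it reports no verdict.
The state is a dict: "time": time; "joint_positions": joint angles; "qvel": joint speeds; "joint_torque": joint torques, N m; "tool_pos": TCP position; "ee_rot": TCP orientation; "wrist_force": force on the tool from outside, world axes, zero at the start; "wrist_torque": the same for the moment, N m; "width": finger opening in m.
Only numpy, scipy, OpenCV 4.12 (cv2) and the standard library are available. Lean on these libraries where they do the work, as an engineer would, in place of code of your own. Each camera call takes 0.05 s, during which the arm holds its last target.

TASK

Push the wood block along its channel until its end is fully home against the fence of the jig, then clamp it down firmly with the red-knobbed lever above it (clockwise tightens). The lever can swing only between its two stop pins, so lift it off its serrations to swing it back, let it drop in again and turn further, until the foot holds the block tight; leave the lever down in its serrations, and do not disturb the things around.

Things in the scene. Friction and masses are not known exactly. Their poses are not given: they have to be found in the camera images.
- jig: Clamp jig fixed on the worktop: plywood base 15 mm thick, grey bridge over it (top 79 mm up, 86 mm along x, 101 along y). Origin on the worktop under the vertical screw in the bridge's middle; z up, x along the channel to the fence (away from the robot), y left. Base from x = -150 to +65 mm, 130 wide. Two stop pins 8 mm thick at x = -36 and 36, y = 26 mm, up to 123 mm high.
- work_center (a point): Centre of the loose pine block, 120 x 45 x 25 mm, 0.12 kg, lying lengthwise in the channel on the base (centre 27.5 mm above the worktop), 20 to 45 mm short of the fence. Its near end sticks out from under the bridge towards the robot. Home, its centre is at x = -30 mm in the jig's frame and its near end at x = -90. The frame's own y axis lies along the block.
- foot_face (a point): Middle of the underside of the round foot (25 mm) under the bridge. It starts 4 to 7 mm above the block and sinks 5 mm per rad that the lever turns the screw clockwise. The screw has a steady friction, about 4 N at the knob; once the foot presses, resistance rises steeply. The friction holds up to 70 N on the foot, reached with 8 N at the knob; 10 to 20 N there does no harm.
- knob (a point): Centre of the upright round red knob at the lever's end, 22 mm thick, 44 mm high, axis vertical, 95 mm from the screw axis; with the lever down its centre is 119 mm above the worktop (95 to 139). The black lever arm, 14 mm wide, joins it from the screw axis at 95 to 106 mm height. It can be pinched from above, pushed sideways or hooked.
- lever (a joint): Angle of the lever about the screw axis, rad, clockwise from above positive. At 0 it points along the jig's +y, at angle a along (sin a, cos a) in the jig's x, y. The stops allow -0.65 (nearer the robot) to +0.65 (away). With the lever down its teeth turn the screw both ways: growing tightens, turning back loosens. Starts at 0.05 to 0.5.
- lever_lift (a joint): Height of the lever above fully down, 0 to 0.014 m. A spring and its weight push it down: lifting takes 4 to 6 N. Above 0.004 its teeth are clear and it swings freely without turning the screw. 15 radial serrations 0.42 rad apart, 0.1 rad play: between two of them it drops below 0.002; on a crest (also at the start) it rests about 0.004 up until turned a little with nothing holding it up.
- tape_measure: Yellow and black tape measure, 64 x 89 x 33 mm, on the worktop at the right; a bystander. Origin under its middle.
- hammer: Hammer with wooden handle, 282 x 120 x 27 mm, lying at the right; a bystander. Origin under its middle.
- nail_tin: Round clear tin with a dark red lid, 73 mm across, 60 mm high, at the left; a bystander. Origin under its middle.
- glue_bottle: White glue bottle, 62 mm across, 175 mm high, at the left; a bystander. Origin under its middle.
- fence (a point): Middle of the wooden fence's face, x = +30 mm in the jig's frame, 27 mm above the worktop. It closes the far end of the channel, which is open towards the robot, runs along x at y = 0 on the base's top and is 53 mm wide between two strips 10 mm high.
Not all that is in view belongs to the job. What is shaped like the part that bears work_center but blue is not meant.

How it is judged:
On the way, in this order (a step that is already met when the one before it is completed fails the run):
1. the block is pushed home: its end within 3 mm of the fence (x of work_center in the frame of jig above -0.033 m), for 0.2 s.
2. the lever is lifted clear of its serrations (value of joint lever_lift above 0.0045 m), for 0.2 s.
At the end, for the whole second after the job is handed in: The foot presses on the block with more than 25 N, the block lies flat with its end within 3 mm of the fence, and the lever is down in its serrations (less than 2 mm up) (contact force between foot and work above 25 N and x of work_center in the frame of jig above -0.033 m and angle between work_center's own z axis and vertical below 0.05 rad and value of joint lever_lift below 0.002 m); the robot touches nothing.
It fails at once if a bystander (tape measure, hammer, nail tin, glue bottle) is moved by more than 20 mm (distance of any of tape_measure, hammer, nail_tin, glue_bottle from where it was at the start of the episode above 0.02 m).
It also fails if it takes over 72 s, if anything falls off the work surface, if the arm or the gripper's body presses on something with over 40 N, if the wrist force passes 120 N, or if a joint passes its speed limit or range.

## Working session

There is one attempt and no reset: what is moved stays moved. The work goes in short steps, Python scripts to look and compute and a tool call to move; the robot and the scene stay as the last step left them, time stands still between calls to the robot, and variables do not carry over. Pictures are saved under pics/ and viewed, and the job is handed in when it is done.

Besides the shell and the picture viewer there is one more tool, called after "Emit:" as name([rows], argument=value, ...), one row to a line, values as JSON. step_arm: Moves the arm, as the interface text tells. Its arguments: {"type":"object","properties":{"commands":{"type":"array"},"fingers":{"type":"number"}},"required":["commands"]}

```bash
mkdir -p pics; ls; python3 - <<'E'
from bench import robot
import cv2,numpy as np
o=robot.get_obs(); print({k:np.round(v,3).tolist() for k,v in o.items()})
for n in ["scene","top"]:
    p,d=robot.snapshot(n); cv2.imwrite(f"pics/{n}0.png",p[:,:,::-1]); np.save(f"pics/{n}0.npy",d)
    print(n,robot.camera_info(n))
E
```

```text
pics
{'time': 0.0, 'joint_positions': [-1.256, 0.088, 1.372, -0.0, 1.684, -0.103], 'qvel': [0.0, 0.0, 0.001, -0.001, 0.0, 0.0], 'joint_torque': [-0.001, -34.019, -30.242, 0.072, 0.033, -0.0], 'tool_pos': [0.223, -0.502, 0.191], 'ee_rot': [-1.571, 0.002, -1.153], 'wrist_force': [0.852, 0.6, -0.002], 'wrist_torque': [0.01, -0.015, 0.026], 'width': 0.094}
scene {'fx': 520.8168515341883, 'fy': 520.8168515341883, 'cx': 322.5385124083175, 'cy': 200.7812935790588, 'R': array([[ 0.79597009, -0.6051896 ,  0.01331068],
       [-0.38751559, -0.52632258, -0.75684623],
       [ 0.46504117,  0.59726886, -0.65345743]]), 't': array([-0.43087025,  0.2754464 ,  1.72395442])}
top {'fx': 425.12564196190135, 'fy': 425.12564196190135, 'cx': 317.7271252810689, 'cy': 199.2749979678255, 'R': array([[-0.02423365, -0.99961986, -0.01314759],
       [-0.98027278,  0.02634103, -0.19588624],
       [ 0.1961581 ,  0.00814119, -0.98053848]]), 't': array([0.03965581, 0.56969781, 1.39717293])}
```

View pics/scene0.png

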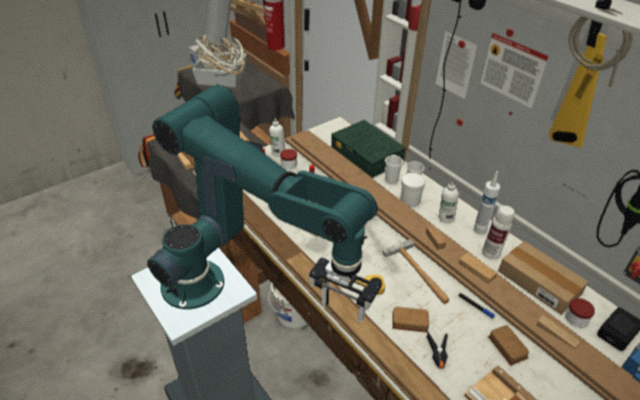

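View pics/top0.png

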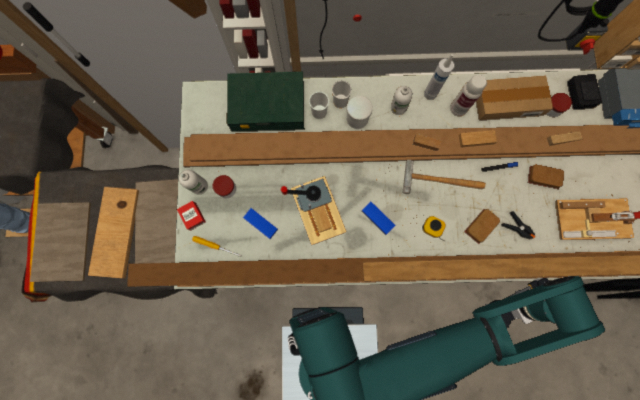

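```bash
cat > h.py <<'E'
import numpy as np,cv2
from bench import robot
def proj(ci,X):
    X=np.atleast_2d(X); c=X@np.array(ci["R"]).T+ci["t"]
    return np.c_[ci["fx"]*c[:,0]/c[:,2]+ci["cx"],ci["fy"]*c[:,1]/c[:,2]+ci["cy"]]
def onz(ci,u,v,z):
    d=np.array([(u-ci["cx"])/ci["fx"],(v-ci["cy"])/ci["fy"],1.]); R=np.array(ci["R"])
    o=-R.T@ci["t"]; w=R.T@d; return o+w*(z-o[2])/w[2]
def dep(ci,u,v,d):
    c=np.array([(u-ci["cx"])/ci["fx"],(v-ci["cy"])/ci["fy"],1.])*d; return np.array(ci["R"]).T@(c-ci["t"])
def obs():
    o=robot.get_obs(); print({k:np.round(o[k],4).tolist() for k in ["time","tool_pos","ee_rot","wrist_force","width","joint_positions"]}); return o
E
python3 - <<'E'
import cv2
p=cv2.imread("pics/top0.png")
c=p[165:255,265:365]; cv2.imwrite("pics/top0c.png",cv2.resize(c,None,fx=6,fy=6,interpolation=cv2.INTER_CUBIC))
E
```

```text
(no output)
```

View pics/top0c.png

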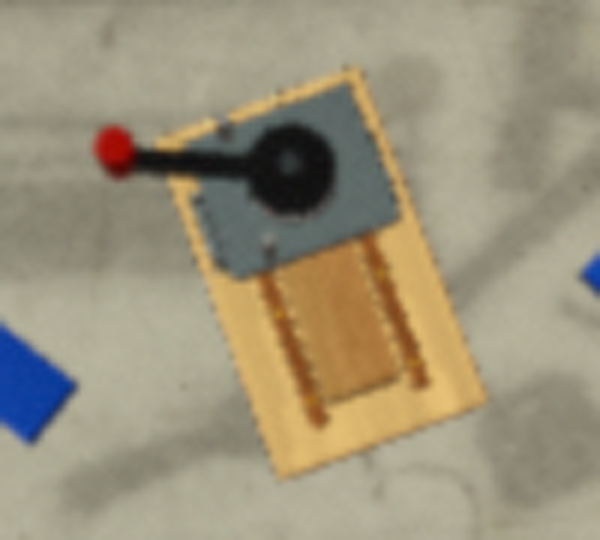

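```bash
python3 - <<'E'
from h import *
ci=robot.camera_info("top"); d=np.load("pics/top0.npy")
f=lambda x,y,z: onz(ci,x/6+265-.4,y/6+165-.4,z)
C=[f(*q,.015) for q in [(355,68),(487,402),(283,478),(160,138)]]
for c in C: print(np.round(c,4))
print(np.linalg.norm(C[0]-C[1]),np.linalg.norm(C[1]-C[2]),np.linalg.norm(C[2]-C[3]),np.linalg.norm(C[0]-C[3]))
ax=(C[0]+C[3]-C[1]-C[2]);yaw=np.arctan2(ax[1],ax[0]);ay=C[3]+C[2]-C[0]-C[1];print(yaw,np.arctan2(ay[1],ay[0])-np.pi/2)
yaw=(yaw+np.arctan2(ay[1],ay[0])-np.pi/2)/2
ux=np.array([np.cos(yaw),np.sin(yaw)]);uy=np.array([-ux[1],ux[0]])
ctr=np.mean(C,0)[:2]; org=ctr+ux*(.0425); print("yaw",yaw,"origin",org)
J=lambda p:[(p[:2]-org)@ux,(p[:2]-org)@uy]
for q in [(114,146,.139),(291,168,.115),(291,168,.106),(330,402,.04),(405,374,.04)]: p=f(*q); print(q,np.round(p,4),np.round(J(p),4))
for q in [(114,146),(291,168),(350,320),(380,130)]:
  print(dep(ci,q[0]/6+265-.4,q[1]/6+165-.4,d[int(q[1]/6+165),int(q[0]/6+265)]))
# bystanders
for n,u,v,z in [("tin",224,186,.06),("glue",190,180,.1),("tape",434,226,.03),("hammerhead",408,177,.02)]: print(n,onz(ci,u,v,z))
obs()
E
```

```text
[0.6629 0.0019 0.015 ]
[ 0.4621 -0.0689  0.015 ]
[0.4213 0.0498 0.015 ]
[0.6235 0.1181 0.015 ]
0.21295174670293862 0.12552298709556006 0.2134577317043831 0.12270717965371296
0.332282961406726 0.3290704272390217
yaw 0.33067669432287383 origin [0.58265607 0.03903537]
(114, 146, 0.139) [0.5912 0.1342 0.139 ] [0.039  0.0872]
(291, 168, 0.115) [0.5816 0.0393 0.115 ] [-0.0009  0.0006]
(291, 168, 0.106) [0.5836 0.0395 0.106 ] [0.001  0.0001]
(330, 402, 0.04) [0.4614 0.0216 0.04  ] [-0.1204  0.0229]
(405, 374, 0.04) [ 0.4763 -0.0215  0.04  ] [-0.1203 -0.0227]
[0.59028877 0.13381235 0.14294047]
[0.57932191 0.03908451 0.12571092]
[0.50854077 0.00896006 0.03744368]
[ 0.62468559 -0.01180716  0.01559553]
tin [0.62511355 0.34656908 0.06      ]
glue [0.6393867  0.45212088 0.1       ]
tape [ 0.47174836 -0.37087987  0.03      ]
hammerhead [ 0.64953831 -0.29552155  0.02      ]
{'time': 0.1, 'tool_pos': [0.223, -0.5022, 0.1912], 'ee_rot': [-1.5706, 0.0019, -1.153], 'wrist_force': [0.0891, -0.2798, 0.6362], 'width': 0.0939, 'joint_positions': [-1.2561, 0.0878, 1.372, 0.0, 1.6836, -0.1031]}
```

Emit:
step_arm([
  {"xyz": [0.017, 0.038, 0], "twist": [0, 0, 0]},
  {"xyz": [0.034, 0.075, 0], "twist": [0, 0, -1]},
  {"xyz": [0.051, 0.113, 0], "twist": [0, 0, -2]},
  {"xyz": [0.068, 0.15, 0], "twist": [0, 0, -3]},
  {"xyz": [0.085, 0.188, 0], "twist": [0, 0, -4]},
  {"xyz": [0.102, 0.225, 0], "twist": [0, 0, -5]},
  {"xyz": [0.119, 0.263, 0], "twist": [0, 0, -5]},
  {"xyz": [0.136, 0.3, 0], "twist": [0, 0, -5]},
  {"xyz": [0.153, 0.335, 0], "twist": [0, 0, -5]},
  {"xyz": [0.17, 0.37, 0], "twist": [0, 0, -5]},
  {"xyz": [0.185, 0.405, 0], "twist": [0, 0, -5]},
  {"xyz": [0.2, 0.43, 0], "twist": [0, 0, -5]},
], fingers=255)

```text
time: 1.1
tool_pos: [0.4232, -0.0698, 0.192]
ee_rot: [-1.571, 0.001, -1.238]
wrist_force: [0.5, -0.4, -0.4]
width: 0.0176
```

Emit:
step_arm([
  {"xyz": [0.015, 0.035, 0], "twist": [0, 0, 0]},
  {"xyz": [0.027, 0.065, 0], "twist": [0, 0, 0]},
  {"xyz": [0.027, 0.065, 0], "twist": [0, 0, 0]},
  {"xyz": [0.027, 0.065, 0], "twist": [0, 0, 0]},
])

```text
time: 1.43
tool_pos: [0.45, -0.0065, 0.1915]
ee_rot: [-1.573, 0.0, -1.237]
wrist_force: [-0.0, -0.5, 0.0]
width: 0.0008
```

```bash
python3 - <<'E'
from h import *
obs(); ci=robot.camera_info("wrist"); p,d=robot.snapshot("wrist"); cv2.imwrite("pics/w1.png",p[:,:,::-1])
print(ci)
E
```

```text
{'time': 1.4333, 'tool_pos': [0.45, -0.0065, 0.1915], 'ee_rot': [-1.5725, 0.0002, -1.2366], 'wrist_force': [-0.0216, -0.4978, 0.0443], 'width': 0.0008, 'joint_positions': [-0.1401, -0.1364, 1.5908, -0.0006, 1.6888, 1.0964]}
{'fx': 327.8572436749813, 'fy': 327.8572436749813, 'cx': 320.2232554515816, 'cy': 202.60356424122494, 'R': array([[ 3.28081382e-01, -9.44649462e-01, -1.41550704e-05],
       [-9.18106423e-01, -3.18866382e-01,  2.35382297e-01],
       [-2.22358274e-01, -7.72115535e-02, -9.71902862e-01]]), 't': array([-0.15291536,  0.38680969,  0.49008589])}
```

View pics/w1.png

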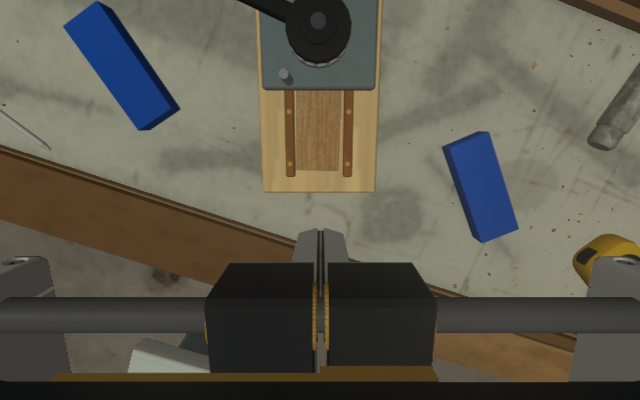

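```bash
python3 - <<'E'
from h import *
ci=robot.camera_info("wrist"); yaw=.331; ux=np.array([np.cos(yaw),np.sin(yaw)]);uy=np.array([-ux[1],ux[0]]);org=np.array([.5826,.039])
p=cv2.imread("pics/w1.png"); cv2.imwrite("pics/w1c.png",cv2.resize(p[0:200,240:400],None,fx=4,fy=3,interpolation=cv2.INTER_CUBIC))
for q in [(264,192,.015),(377,191,.015),(258,0,.015),(382,0,.015),(296,170,.04),(340,170,.04),(318,20,.12),(262,88,.079),(376,88,.079)]:
  P=onz(ci,*q); print(q,np.round(P,4),np.round([(P[:2]-org)@ux,(P[:2]-org)@uy],4))
E
```

```text
(264, 192, 0.015) [0.4201 0.0516 0.015 ] [-0.1496  0.0647]
(377, 191, 0.015) [ 0.4637 -0.0712  0.015 ] [-0.1483 -0.0656]
(258, 0, 0.015) [0.6081 0.1143 0.015 ] [0.0486 0.063 ]
(382, 0, 0.015) [ 0.649  -0.0042  0.015 ] [ 0.0488 -0.0624]
(296, 170, 0.04) [0.4603 0.024  0.04  ] [-0.1206  0.0255]
(340, 170, 0.04) [ 0.4755 -0.0201  0.04  ] [-0.1205 -0.021 ]
(318, 20, 0.12) [0.5832 0.041  0.12  ] [0.0012 0.0017]
(262, 88, 0.079) [0.526  0.0741 0.079 ] [-0.0421  0.0516]
(376, 88, 0.079) [ 0.5589 -0.0214  0.079 ] [-0.042  -0.0495]
```

View pics/w1c.png

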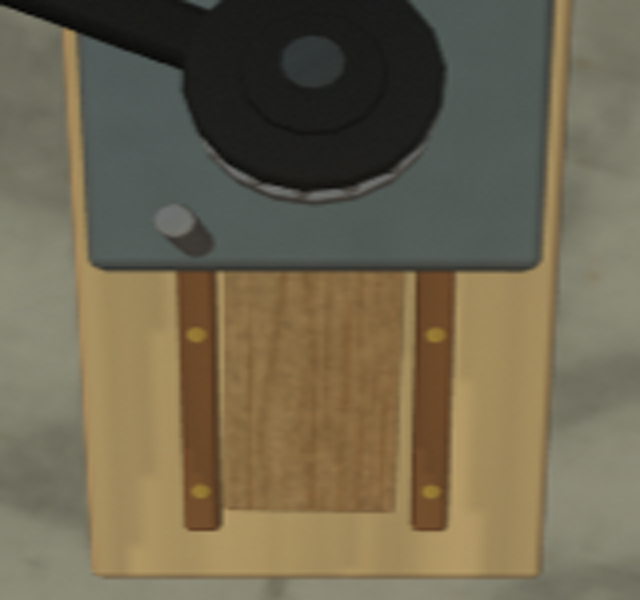

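Emit:
step_arm([
  {"xyz": [0, 0, -0.04]},
  {"xyz": [0, 0, -0.08]},
  {"xyz": [0, 0, -0.12]},
  {"xyz": [0, 0, -0.15]},
  {"xyz": [0, 0, -0.163]},
  {"xyz": [0, 0, -0.163]},
  {"xyz": [0, 0, -0.163]},
])

```text
validation failed for argument at $.co...
```

Emit:
step_arm([
  {"xyz": [0.0047, 0.0016, 0]},
  {"xyz": [0.0095, 0.0032, 0]},
  {"xyz": [0.0142, 0.0049, 0]},
  {"xyz": [0.0189, 0.0065, 0]},
  {"xyz": [0.0236, 0.0081, 0]},
  {"xyz": [0.0284, 0.0097, 0]},
  {"xyz": [0.0331, 0.0114, 0]},
  {"xyz": [0.036, 0.0123, 0]},
  {"xyz": [0.036, 0.0123, 0]},
])

```text
validation failed for argument at $.co...
```

Twist must be included.

Emit:
step_arm([
  {"xyz": [0, 0, -0.04], "twist": [0, 0, 0]},
  {"xyz": [0, 0, -0.08], "twist": [0, 0, 0]},
  {"xyz": [0, 0, -0.12], "twist": [0, 0, 0]},
  {"xyz": [0, 0, -0.15], "twist": [0, 0, 0]},
  {"xyz": [0, 0, -0.163], "twist": [0, 0, 0]},
  {"xyz": [0, 0, -0.163], "twist": [0, 0, 0]},
  {"xyz": [0, 0, -0.163], "twist": [0, 0, 0]},
])

```text
time: 2.07
tool_pos: [0.4494, -0.009, 0.0288]
ee_rot: [-1.572, 0.0, -1.243]
wrist_force: [1.1, -0.6, 0.9]
width: 0.0002
```

Emit:
step_arm([
  {"xyz": [0.0047, 0.0016, 0], "twist": [0, 0, 0]},
  {"xyz": [0.0095, 0.0032, 0], "twist": [0, 0, 0]},
  {"xyz": [0.0142, 0.0049, 0], "twist": [0, 0, 0]},
  {"xyz": [0.0189, 0.0065, 0], "twist": [0, 0, 0]},
  {"xyz": [0.0236, 0.0081, 0], "twist": [0, 0, 0]},
  {"xyz": [0.0284, 0.0097, 0], "twist": [0, 0, 0]},
  {"xyz": [0.0331, 0.0114, 0], "twist": [0, 0, 0]},
  {"xyz": [0.036, 0.0123, 0], "twist": [0, 0, 0]},
  {"xyz": [0.036, 0.0123, 0], "twist": [0, 0, 0]},
])

```text
time: 2.82
tool_pos: [0.4868, 0.0049, 0.0291]
ee_rot: [-1.571, -0.0, -1.24]
wrist_force: [-0.8, 0.0, 0.1]
width: 0.0004
```

Emit:
step_arm([
  {"xyz": [0.001, 0.0003, 0], "twist": [0, 0, 0]},
  {"xyz": [0.0019, 0.0006, 0], "twist": [0, 0, 0]},
  {"xyz": [0.0028, 0.001, 0], "twist": [0, 0, 0]},
  {"xyz": [0.0033, 0.0011, 0], "twist": [0, 0, 0]},
  {"xyz": [0.0038, 0.0013, 0], "twist": [0, 0, 0]},
  {"xyz": [0.0038, 0.0013, 0], "twist": [0, 0, 0]},
])

```text
time: 3.32
tool_pos: [0.49, 0.0059, 0.0292]
ee_rot: [-1.571, -0.0, -1.24]
wrist_force: [0.7, -0.1, 0.1]
width: 0.0001
```

Emit:
step_arm([
  {"xyz": [0.001, 0.0003, 0], "twist": [0, 0, 0]},
  {"xyz": [0.0019, 0.0006, 0], "twist": [0, 0, 0]},
  {"xyz": [0.0019, 0.0006, 0], "twist": [0, 0, 0]},
])

```text
time: 3.57
tool_pos: [0.4921, 0.0065, 0.0293]
ee_rot: [-1.571, -0.0, -1.24]
wrist_force: [-0.9, -0.2, 0.4]
width: 0.0003
```

Emit:
step_arm([
  {"xyz": [0.001, 0.0003, 0], "twist": [0, 0, 0]},
  {"xyz": [0.0019, 0.0006, 0], "twist": [0, 0, 0]},
  {"xyz": [0.0019, 0.0006, 0], "twist": [0, 0, 0]},
])

```text
time: 3.82
tool_pos: [0.4939, 0.0071, 0.0292]
ee_rot: [-1.571, -0.0, -1.24]
wrist_force: [-0.2, 0.4, 0.0]
width: 0.0005
```

```bash
python3 - <<'E'
from h import *
obs(); ci=robot.camera_info("wrist"); p,d=robot.snapshot("wrist"); cv2.imwrite("pics/w2.png",p[:,:,::-1])
print(-ci["R"].T@ci["t"])
p,d=robot.snapshot("top"); cv2.imwrite("pics/t2.png",cv2.resize(p[165:255,265:365,::-1],None,fx=6,fy=6,interpolation=cv2.INTER_CUBIC))
E
```

```text
{'time': 3.8167, 'tool_pos': [0.4939, 0.0071, 0.0292], 'ee_rot': [-1.5707, -0.0001, -1.2402], 'wrist_force': [-0.2342, 0.408, 0.0456], 'width': 0.0005, 'joint_positions': [-0.1003, 0.0559, 1.7357, -0.0001, 1.3498, 1.1399]}
[0.55798699 0.03007087 0.22308007]
```

View pics/w2.png

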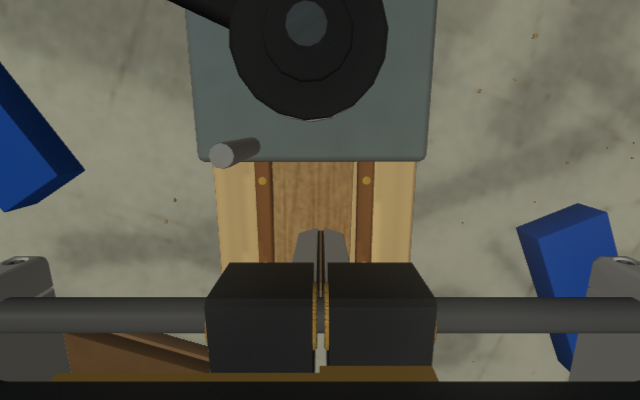

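View pics/t2.png

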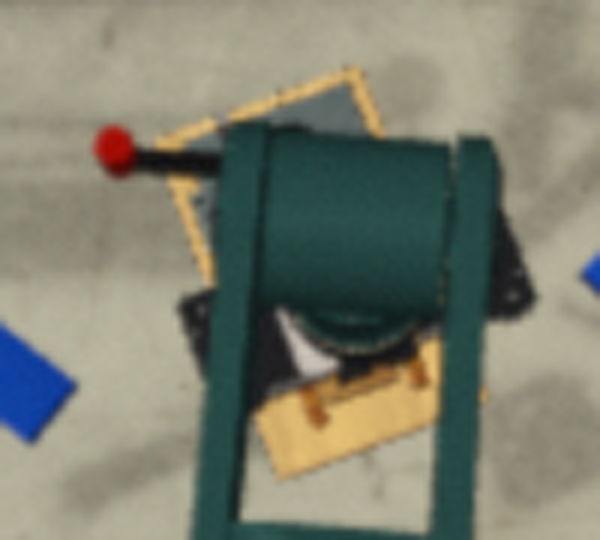

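Emit:
step_arm([
  {"xyz": [0.001, 0.0003, 0], "twist": [0, 0, 0]},
  {"xyz": [0.0019, 0.0006, 0], "twist": [0, 0, 0]},
  {"xyz": [0.0019, 0.0006, 0], "twist": [0, 0, 0]},
])

```text
time: 4.17
tool_pos: [0.4958, 0.0077, 0.0292]
ee_rot: [-1.571, -0.0, -1.24]
wrist_force: [-0.3, 0.3, -1.0]
width: 0.0005
```

Emit:
step_arm([
  {"xyz": [0.001, 0.0003, 0], "twist": [0, 0, 0]},
  {"xyz": [0.001, 0.0003, 0], "twist": [0, 0, 0]},
])

```text
time: 4.33
tool_pos: [0.4968, 0.008, 0.0292]
ee_rot: [-1.571, -0.0, -1.24]
wrist_force: [0.5, -0.1, -0.4]
width: 0.0007
```

Emit:
step_arm([
  {"xyz": [0.001, 0.0003, 0], "twist": [0, 0, 0]},
  {"xyz": [0.0019, 0.0006, 0], "twist": [0, 0, 0]},
  {"xyz": [0.0019, 0.0006, 0], "twist": [0, 0, 0]},
])

```text
time: 4.58
tool_pos: [0.4987, 0.0086, 0.0292]
ee_rot: [-1.571, -0.0, -1.24]
wrist_force: [-0.1, 0.3, 0.2]
width: 0.0005
```

```bash
python3 - <<'E'
from h import *
obs(); ci=robot.camera_info("wrist"); p,d=robot.snapshot("wrist"); cv2.imwrite("pics/w3.png",cv2.resize(p[140:290,220:420,::-1],None,fx=4,fy=4,interpolation=cv2.INTER_CUBIC))
np.save("pics/w3.npy",d)
yaw=.331; ux=np.array([np.cos(yaw),np.sin(yaw)]);uy=np.array([-ux[1],ux[0]]);org=np.array([.5826,.039])
for v in range(150,270,6):
  r=[]
  for u in (300,312,330):
    P=dep(ci,u,v,d[v,u]); r+=[*np.round([(P[:2]-org)@ux,(P[:2]-org)@uy,P[2]],4)]
  print(v,r)
E
```

```text
{'time': 4.5833, 'tool_pos': [0.4987, 0.0086, 0.0292], 'ee_rot': [-1.5706, -0.0001, -1.2402], 'wrist_force': [-0.0981, 0.2783, 0.2471], 'width': 0.0005, 'joint_positions': [-0.0964, 0.0664, 1.7246, -0.0001, 1.3504, 1.1439]}
150 [np.float64(-0.0321), np.float64(0.0081), np.float64(0.0809), np.float64(-0.0321), np.float64(0.0029), np.float64(0.0812), np.float64(-0.032), np.float64(-0.0048), np.float64(0.0813)]
156 [np.float64(-0.0347), np.float64(0.0081), np.float64(0.08), np.float64(-0.0347), np.float64(0.0029), np.float64(0.0807), np.float64(-0.0347), np.float64(-0.0049), np.float64(0.0806)]
162 [np.float64(-0.0373), np.float64(0.0082), np.float64(0.0803), np.float64(-0.0372), np.float64(0.0029), np.float64(0.0808), np.float64(-0.0373), np.float64(-0.0049), np.float64(0.0803)]
168 [np.float64(-0.0399), np.float64(0.0082), np.float64(0.0803), np.float64(-0.0398), np.float64(0.0029), np.float64(0.081), np.float64(-0.0399), np.float64(-0.0049), np.float64(0.0806)]
174 [np.float64(-0.0483), np.float64(0.0106), np.float64(0.0416), np.float64(-0.0485), np.float64(0.004), np.float64(0.0408)
[... 2179 characters left out ...]
at64(0.0733), np.float64(-0.079), np.float64(0.0034), np.float64(0.0727), np.float64(-0.0788), np.float64(-0.0054), np.float64(0.0732)]
252 [np.float64(-0.0791), np.float64(0.0088), np.float64(0.0802), np.float64(-0.0787), np.float64(0.0032), np.float64(0.0811), np.float64(-0.0794), np.float64(-0.0052), np.float64(0.0795)]
258 [np.float64(-0.0786), np.float64(0.0083), np.float64(0.0885), np.float64(-0.0792), np.float64(0.0031), np.float64(0.087), np.float64(-0.0788), np.float64(-0.0049), np.float64(0.0879)]
264 [np.float64(-0.0545), np.float64(0.0043), np.float64(0.1486), np.float64(-0.0552), np.float64(0.0015), np.float64(0.1471), np.float64(-0.0547), np.float64(-0.003), np.float64(0.1481)]
```

View pics/w3.png

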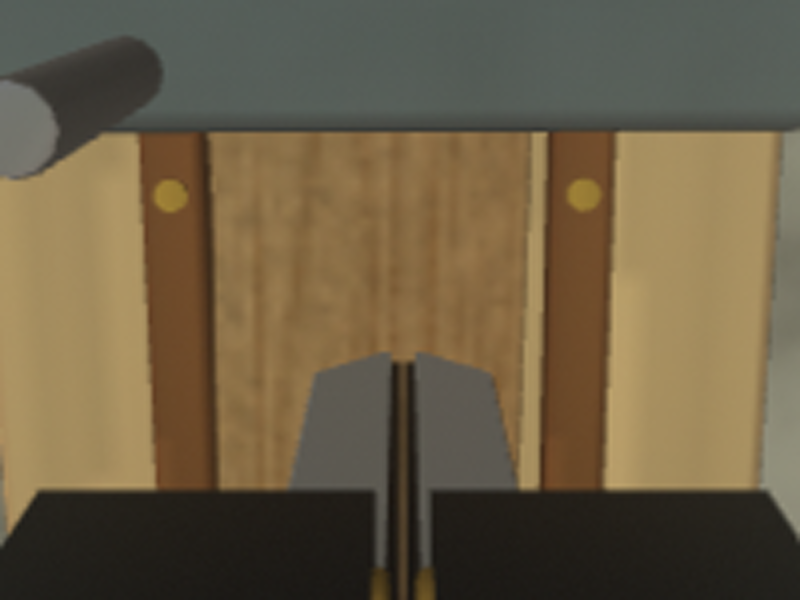

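Emit:
step_arm([
  {"xyz": [0.001, 0.0003, 0], "twist": [0, 0, 0]},
  {"xyz": [0.0019, 0.0006, 0], "twist": [0, 0, 0]},
  {"xyz": [0.0019, 0.0006, 0], "twist": [0, 0, 0]},
])

```text
time: 4.88
tool_pos: [0.5007, 0.0092, 0.0292]
ee_rot: [-1.571, -0.0, -1.24]
wrist_force: [0.1, 0.9, -0.1]
width: 0.0003
```

Emit:
step_arm([
  {"xyz": [-0.005, -0.0017, 0], "twist": [0, 0, 0]},
  {"xyz": [-0.02, -0.007, 0], "twist": [0, 0, 0]},
  {"xyz": [-0.035, -0.012, 0.02], "twist": [0, 0, 0]},
  {"xyz": [-0.045, -0.015, 0.05], "twist": [0, 0, 0]},
  {"xyz": [-0.045, -0.015, 0.08], "twist": [0, 0, 0]},
  {"xyz": [-0.045, -0.015, 0.1], "twist": [0, 0, 0]},
  {"xyz": [-0.045, -0.015, 0.1], "twist": [0, 0, 0]},
])

```text
time: 5.47
tool_pos: [0.4582, -0.0064, 0.1347]
ee_rot: [-1.562, -0.005, -1.241]
wrist_force: [0.3, -0.7, -0.3]
width: 0.0007
```

```bash
python3 - <<'E'
from h import *
obs(); ci=robot.camera_info("wrist"); p,d=robot.snapshot("wrist"); cv2.imwrite("pics/w4.png",p[:,:,::-1])
np.save("pics/w4.npy",d)
yaw=.331; ux=np.array([np.cos(yaw),np.sin(yaw)]);uy=np.array([-ux[1],ux[0]]);org=np.array([.5826,.039])
J=lambda X,Y,Z:np.r_[org+ux*X+uy*Y,Z]
print(proj(ci,[J(-.09,.0225,.04),J(-.09,-.0225,.04),J(-.043,.05,.079)]))
E
```

```text
{'time': 5.4667, 'tool_pos': [0.4582, -0.0064, 0.1347], 'ee_rot': [-1.5615, -0.0048, -1.2405], 'wrist_force': [0.2589, -0.7288, -0.3007], 'width': 0.0007, 'joint_positions': [-0.1377, -0.1092, 1.6792, -0.0001, 1.5611, 1.1028]}
[[292.03052227 154.99580411]
 [343.41336092 154.93738347]
 [248.66697446  94.39181169]]
```

View pics/w4.png

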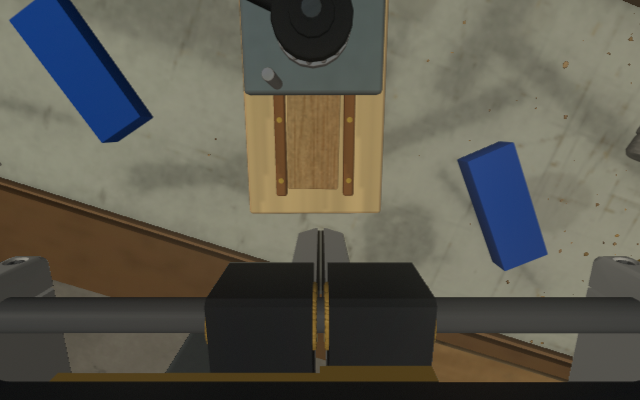

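```bash
python3 - <<'E'
from h import *
ci=robot.camera_info("wrist"); d=np.load("pics/w4.npy"); o=robot.get_obs()
yaw=.331; ux=np.array([np.cos(yaw),np.sin(yaw)]);uy=np.array([-ux[1],ux[0]]);org=np.array([.5826,.039])
for q in [(288,188,.04),(338,189,.04),(276,195,.025),(353,195,.025),(250,213,.015),(381,212,.015),(245,94,.079)]:
  P=onz(ci,*q); print(q,np.round([(P[:2]-org)@ux,(P[:2]-org)@uy],4), d[q[1]-4,q[0]])
R=np.array(ci["R"])
for v in range(222,264,2):
  print(v,[np.round(dep(ci,u,v,d[v,u])-o["tool_pos"],4).tolist() for u in (312,330)])
p,dd=robot.snapshot("scene"); cv2.imwrite("pics/s4.png",cv2.resize(p[200:350,260:460,::-1],None,fx=4,fy=4,interpolation=cv2.INTER_CUBIC))
E
```

```text
(288, 188, 0.04) [-0.1203  0.0272] 0.29143113
(338, 189, 0.04) [-0.1213 -0.0171] 0.31786034
(276, 195, 0.025) [-0.1298  0.0401] 0.31777948
(353, 195, 0.025) [-0.1299 -0.0321] 0.30913907
(250, 213, 0.015) [-0.1499  0.0675] 0.32299706
(381, 212, 0.015) [-0.1491 -0.0611] 0.33786872
(245, 94, 0.079) [-0.0444  0.0527] 0.23666885
222 [[-0.0318, -0.0014, -0.1332], [-0.0259, -0.0192, -0.1338]]
224 [[-0.0338, -0.0021, -0.1329], [-0.0277, -0.0198, -0.1328]]
226 [[-0.036, -0.0028, -0.1332], [-0.0301, -0.0207, -0.1339]]
228 [[-0.038, -0.0035, -0.1331], [-0.0321, -0.0214, -0.1339]]
230 [[0.008, 0.0085, 0.0197], [0.0109, -0.0011, 0.0187]]
232 [[0.0076, 0.0084, 0.0219], [0.0109, -0.001, 0.0221]]
234 [[0.0076, 0.0083, 0.0254], [0.0109, -0.0009, 0.0258]]
236 [[0.0076, 0.0082, 0.0286], [0.0105, -0.0009, 0.0278]]
238 [[0.0075, 0.0081, 0.0312], [0.011, -0.0006, 0.0328]]
240 [[0.0077, 0.0081, 0.035], [0.0107, -0.0006, 0.0349]]
242 [[0.0078, 0.0081, 0.038], [0.0105, -0.0006, 0.0375]]
244 [[0.0077, 0.008, 0.0407], [0.0109, -0.0003, 0.0416]]
246 [[0.0081, 0.008, 0.0445], [0.0107, -0.0003, 0.0438]]
248 [[0.0077, 0.0079, 0.046], [0.011, -0.0001, 0.0475]]
250 [[0.0081, 0.0079, 0.0495], [0.0105, -0.0002, 0.0488]]
252 [[0.0077, 0.0077, 0.0511], [0.0108, 0.0, 0.0521]]
254 [[0.0078, 0.0077, 0.0536], [0.0107, 0.0, 0.0542]]
256 [[0.0079, 0.0077, 0.0562], [0.0106, 0.0001, 0.0564]]
258 [[0.0077, 0.0076, 0.058], [0.0106, 0.0001, 0.0587]]
260 [[0.0081, 0.0077, 0.0613], [0.0106, 0.0002, 0.0611]]
262 [[0.0308, 0.014, 0.1175], [0.0322, 0.0097, 0.1174]]
```

View pics/s4.png

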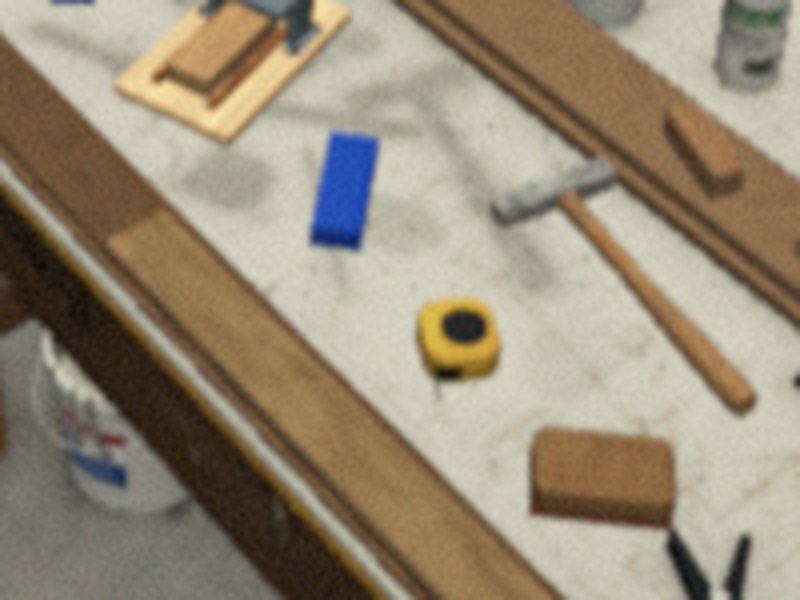

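Emit:
step_arm([
  {"xyz": [-0.012, -0.002, 0], "twist": [0, 0, 0]},
  {"xyz": [-0.012, -0.002, -0.035], "twist": [0, 0, 0]},
  {"xyz": [-0.012, -0.002, -0.07], "twist": [0, 0, 0]},
  {"xyz": [-0.012, -0.002, -0.1], "twist": [0, 0, 0]},
  {"xyz": [-0.012, -0.002, -0.115], "twist": [0, 0, 0]},
  {"xyz": [-0.012, -0.002, -0.122], "twist": [0, 0, 0]},
  {"xyz": [-0.012, -0.002, -0.124], "twist": [0, 0, 0]},
  {"xyz": [-0.012, -0.002, -0.124], "twist": [0, 0, 0]},
])

```text
time: 6.23
tool_pos: [0.4424, -0.0077, 0.0038]
ee_rot: [-1.573, 0.001, -1.24]
wrist_force: [-0.4, -0.7, -0.4]
width: 0.0001
```

```bash
python3 - <<'E'
from h import *
obs(); ci=robot.camera_info("wrist"); p,d=robot.snapshot("wrist"); cv2.imwrite("pics/w5.png",p[:,:,::-1])
E
```

```text
{'time': 6.2333, 'tool_pos': [0.4424, -0.0077, 0.0038], 'ee_rot': [-1.5732, 0.0011, -1.2402], 'wrist_force': [-0.4252, -0.7193, -0.3809], 'width': 0.0001, 'joint_positions': [-0.1455, -0.0298, 1.8777, -0.0001, 1.2963, 1.0947]}
```

View pics/w5.png

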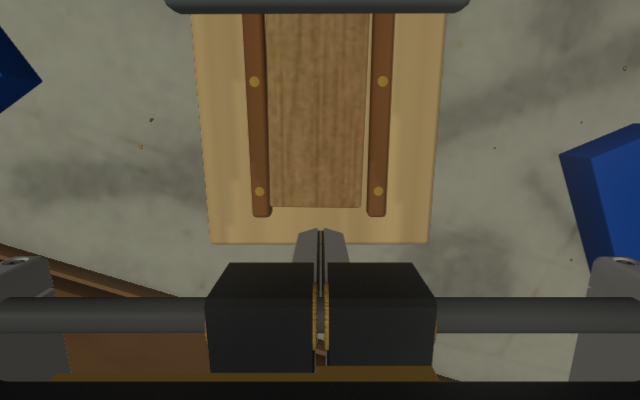

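Emit:
step_arm([
  {"xyz": [0.0057, 0.0019, 0], "twist": [0, 0, 0]},
  {"xyz": [0.0113, 0.0039, 0], "twist": [0, 0, 0]},
  {"xyz": [0.017, 0.0058, 0], "twist": [0, 0, 0]},
  {"xyz": [0.0227, 0.0078, 0], "twist": [0, 0, 0]},
  {"xyz": [0.0284, 0.0097, 0], "twist": [0, 0, 0]},
  {"xyz": [0.034, 0.0117, 0], "twist": [0, 0, 0]},
  {"xyz": [0.0397, 0.0136, 0], "twist": [0, 0, 0]},
  {"xyz": [0.0397, 0.0136, 0], "twist": [0, 0, 0]},
])

```text
time: 6.95
tool_pos: [0.4846, 0.0062, 0.0053]
ee_rot: [-1.569, -0.0, -1.24]
wrist_force: [-0.5, 0.4, -0.0]
width: 0.0006
```

Emit:
step_arm([
  {"xyz": [0.001, 0.0003, 0], "twist": [0, 0, 0]},
  {"xyz": [0.0019, 0.0006, 0], "twist": [0, 0, 0]},
  {"xyz": [0.0028, 0.001, 0], "twist": [0, 0, 0]},
  {"xyz": [0.0028, 0.001, 0], "twist": [0, 0, 0]},
])

```text
time: 7.28
tool_pos: [0.4858, 0.0068, 0.0051]
ee_rot: [-1.571, 0.0, -1.24]
wrist_force: [0.2, -0.3, -0.8]
width: 0.0007
```

Emit:
step_arm([
  {"xyz": [0.001, 0.0003, 0], "twist": [0, 0, 0]},
  {"xyz": [0.0019, 0.0006, 0], "twist": [0, 0, 0]},
  {"xyz": [0.0028, 0.001, 0], "twist": [0, 0, 0]},
  {"xyz": [0.0028, 0.001, 0], "twist": [0, 0, 0]},
])

```text
time: 7.62
tool_pos: [0.4881, 0.0075, 0.0051]
ee_rot: [-1.573, -0.0, -1.24]
wrist_force: [-3.2, -0.8, 1.6]
width: 0.0003
```

```bash
python3 - <<'E'
from h import *
obs(); ci=robot.camera_info("wrist"); p,d=robot.snapshot("wrist"); cv2.imwrite("pics/w6.png",p[:,:,::-1])
E
```

```text
{'time': 7.6167, 'tool_pos': [0.4881, 0.0075, 0.0051], 'ee_rot': [-1.5727, -0.0001, -1.2402], 'wrist_force': [-3.1675, -0.7727, 1.624], 'width': 0.0003, 'joint_positions': [-0.1002, 0.0695, 1.7737, -0.0009, 1.3001, 1.1403]}
```

View pics/w6.png

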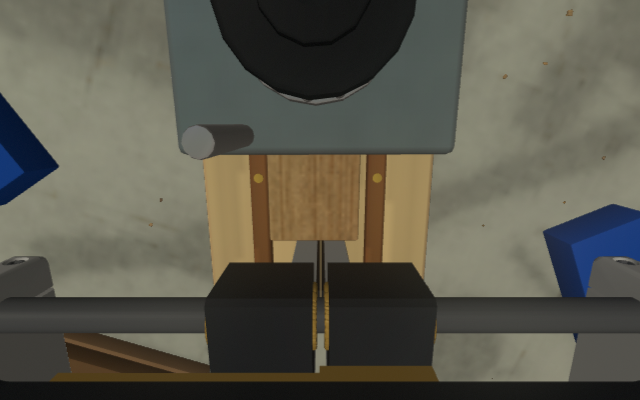

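Emit:
step_arm([
  {"xyz": [0.001, 0.0003, 0], "twist": [0, 0, 0]},
  {"xyz": [0.001, 0.0003, 0], "twist": [0, 0, 0]},
  {"xyz": [0.001, 0.0003, 0], "twist": [0, 0, 0]},
])

```text
time: 7.92
tool_pos: [0.488, 0.0075, 0.0051]
ee_rot: [-1.575, 0.0, -1.24]
wrist_force: [-6.3, -2.5, 3.5]
width: 0.0008
```

Emit:
step_arm([
  {"xyz": [-0.01, -0.003, 0], "twist": [0, 0, 0]},
  {"xyz": [-0.03, -0.01, 0.01], "twist": [0, 0, 0]},
  {"xyz": [-0.04, -0.014, 0.045], "twist": [0, 0, 0]},
  {"xyz": [-0.04, -0.014, 0.085], "twist": [0, 0, 5]},
  {"xyz": [-0.04, -0.014, 0.125], "twist": [0, 0, 12]},
  {"xyz": [-0.04, -0.014, 0.155], "twist": [0, 0, 19]},
  {"xyz": [-0.04, -0.014, 0.16], "twist": [0, 0, 26]},
  {"xyz": [-0.04, -0.014, 0.16], "twist": [0, 0, 33]},
  {"xyz": [-0.04, -0.014, 0.16], "twist": [0, 0, 33]},
], fingers=120)

```text
time: 8.67
tool_pos: [0.4507, -0.0058, 0.1667]
ee_rot: [-1.568, -0.004, -0.662]
wrist_force: [-0.6, 0.3, 0.2]
width: 0.0494
```

```bash
python3 - <<'E'
from h import *
obs(); ci=robot.camera_info("wrist"); p,d=robot.snapshot("wrist"); cv2.imwrite("pics/w7.png",p[:,:,::-1])
p,d=robot.snapshot("top"); cv2.imwrite("pics/t7.png",cv2.resize(p[165:255,265:365,::-1],None,fx=6,fy=6,interpolation=cv2.INTER_CUBIC))
E
```

```text
{'time': 8.6667, 'tool_pos': [0.4507, -0.0058, 0.1667], 'ee_rot': [-1.5679, -0.0036, -0.6622], 'wrist_force': [-0.5942, 0.2995, 0.2041], 'width': 0.0494, 'joint_positions': [-0.1394, -0.1339, 1.6376, 0.0007, 1.6333, 0.5228]}
```

View pics/w7.png

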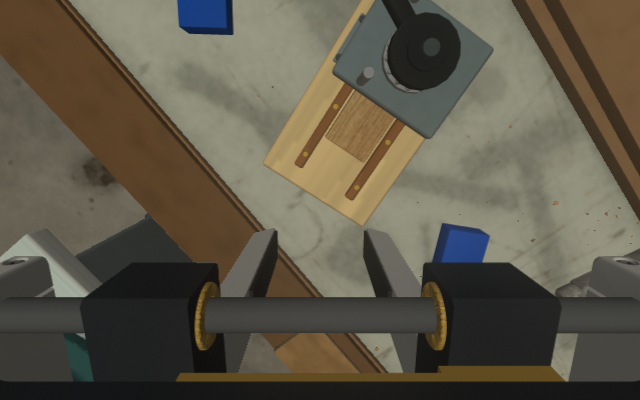

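View pics/t7.png

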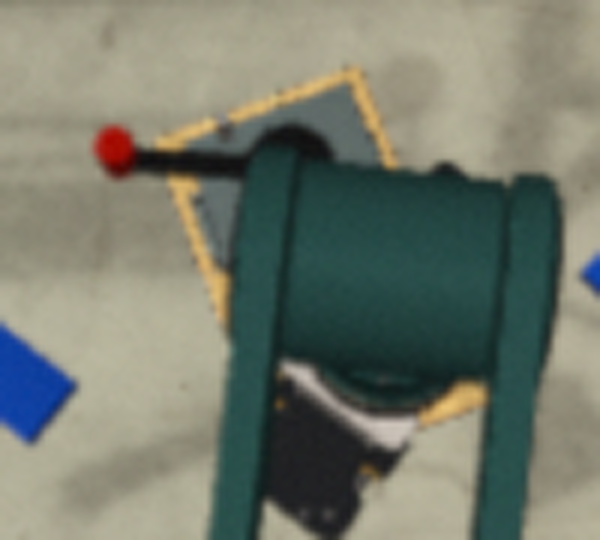

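Emit:
step_arm([
  {"xyz": [0.025, 0.025, 0], "twist": [0, 0, 6]},
  {"xyz": [0.05, 0.05, 0], "twist": [0, 0, 13]},
  {"xyz": [0.075, 0.075, 0], "twist": [0, 0, 20]},
  {"xyz": [0.1, 0.1, 0], "twist": [0, 0, 27]},
  {"xyz": [0.125, 0.124, 0], "twist": [0, 0, 33]},
  {"xyz": [0.14, 0.14, 0], "twist": [0, 0, 33]},
  {"xyz": [0.14, 0.14, 0], "twist": [0, 0, 33]},
  {"xyz": [0.14, 0.14, 0], "twist": [0, 0, 33]},
])

```text
time: 9.43
tool_pos: [0.5895, 0.1347, 0.1633]
ee_rot: [-1.572, 0.003, -0.089]
wrist_force: [0.2, -0.1, 0.7]
width: 0.0497
```

```bash
python3 - <<'E'
from h import *
ci=robot.camera_info("wrist")
o=obs(); ci=robot.camera_info("wrist"); p,d=robot.snapshot("wrist"); cv2.imwrite("pics/w8.png",p[:,:,::-1]); np.save("pics/w8.npy",d)
hsv=cv2.cvtColor(p,cv2.COLOR_RGB2HSV); m=((hsv[...,0]<8)|(hsv[...,0]>172))&(hsv[...,1]>150)&(hsv[...,2]>60)
ys,xs=np.nonzero(m); print(len(xs),xs.min(),xs.max(),ys.min(),ys.max())
P=np.array([dep(ci,u,v,d[v,u]) for u,v in zip(xs,ys)]); print(P.min(0),P.max(0)); T=P[P[:,2]>P[:,2].max()-.004]; print("top",T.mean(0),T.min(0),T.max(0))
for v in range(224,262,6):
  print(v,[np.round(dep(ci,u,v,d[v,u])-o["tool_pos"],4).tolist() for u in (270,374)])
E
```

```text
{'time': 9.4333, 'tool_pos': [0.5895, 0.1347, 0.1633], 'ee_rot': [-1.5716, 0.0028, -0.0889], 'wrist_force': [0.1557, -0.1061, 0.7096], 'width': 0.0497, 'joint_positions': [0.131, 0.2183, 1.2788, -0.0002, 1.6473, 0.2199]}
1008 305 335 196 238
[0.56959136 0.08561176 0.01781017] [0.6001835  0.20294259 0.35711305]
top [0.59644234 0.20294259 0.35711305] [0.59644234 0.20294259 0.35711305] [0.59644234 0.20294259 0.35711305]
224 [[-0.0608, -0.037, -0.1621], [0.0567, -0.0473, -0.1618]]
230 [[-0.0267, 0.0132, 0.0196], [0.0312, 0.0079, 0.0189]]
236 [[-0.025, 0.0133, 0.0301], [0.0296, 0.0081, 0.0292]]
242 [[-0.0246, 0.0115, 0.0344], [0.0282, 0.0083, 0.0384]]
248 [[-0.0233, 0.0114, 0.0428], [0.0275, 0.0067, 0.0423]]
254 [[-0.0238, 0.0081, 0.0424], [0.0263, 0.0068, 0.05]]
260 [[-0.0238, 0.0057, 0.0444], [0.0261, 0.0038, 0.05]]
```

View pics/w8.png

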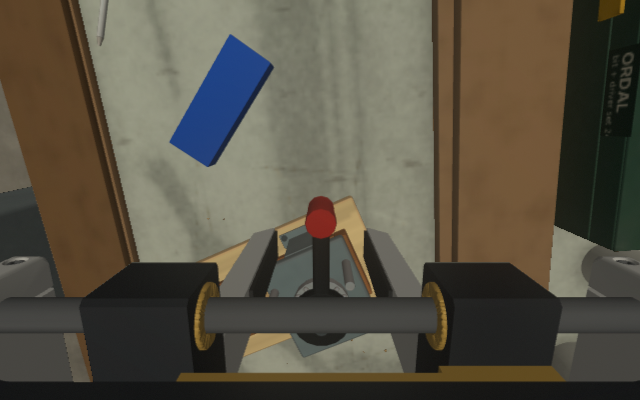

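```bash
python3 - <<'E'
from h import *
ci=robot.camera_info("wrist"); d=np.load("pics/w8.npy")
p=cv2.imread("pics/w8.png"); cv2.imwrite("pics/w8c.png",cv2.resize(p[180:260,280:380],None,fx=6,fy=6,interpolation=cv2.INTER_CUBIC))
for v in range(198,240,4): P=dep(ci,320,v,d[v,320]); print(v,np.round(P,4))
yaw=.331; ux=np.array([np.cos(yaw),np.sin(yaw)]);uy=np.array([-ux[1],ux[0]]);org=np.array([.5826,.039])
P=onz(ci,320,222,.141);print(P,(P[:2]-org)@ux,(P[:2]-org)@uy)
E
```

```text
198 [0.5902 0.1459 0.1078]
202 [0.5903 0.1474 0.1273]
206 [0.5903 0.147  0.1376]
210 [0.5903 0.1458 0.1439]
214 [0.5901 0.1436 0.1462]
218 [0.5898 0.1405 0.1449]
222 [0.5895 0.1378 0.1452]
226 [0.5893 0.1349 0.1452]
230 [0.589  0.1316 0.1437]
234 [0.5887 0.129  0.1444]
238 [0.5873 0.1145 0.1118]
[0.5894102  0.13650146 0.141     ] 0.03812742168743011 0.08999563402766622
```

View pics/w8c.png

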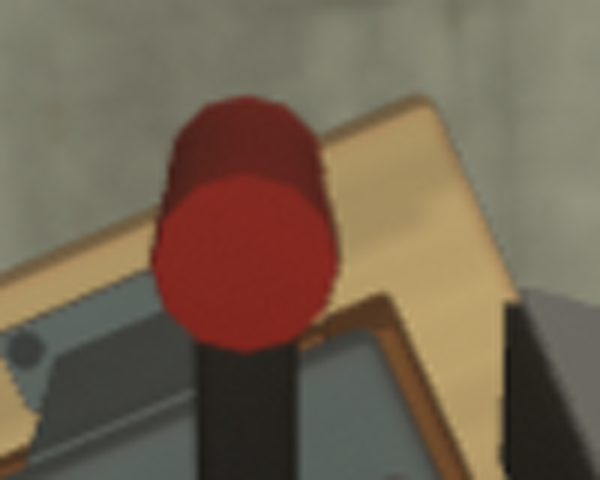

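Emit:
step_arm([
  {"xyz": [0, -0.001, -0.03], "twist": [0, 0, 0]},
  {"xyz": [0, -0.001, -0.06], "twist": [0, 0, 0]},
  {"xyz": [0, -0.001, -0.075], "twist": [0, 0, 0]},
  {"xyz": [0, -0.001, -0.078], "twist": [0, 0, 0]},
  {"xyz": [0, -0.001, -0.078], "twist": [0, 0, 0]},
])

```text
time: 9.9
tool_pos: [0.5882, 0.132, 0.086]
ee_rot: [-1.572, 0.003, -0.09]
wrist_force: [-0.1, -0.3, 0.7]
width: 0.0499
```

Emit:
step_arm([
  {"xyz": [0, 0, 0], "twist": [0, 0, 0]},
  {"xyz": [0, 0, 0], "twist": [0, 0, 0]},
  {"xyz": [0, 0, 0], "twist": [0, 0, 0]},
  {"xyz": [0, 0, 0], "twist": [0, 0, 0]},
  {"xyz": [0, 0, 0], "twist": [0, 0, 0]},
  {"xyz": [0, 0, 0], "twist": [0, 0, 0]},
], fingers=255)

```text
time: 10.4
tool_pos: [0.5903, 0.1332, 0.0884]
ee_rot: [-1.57, -0.002, -0.088]
wrist_force: [0.1, 0.9, 3.3]
width: 0.0214
```

Emit:
step_arm([
  {"xyz": [0, 0, 0.003], "twist": [0, 0, 0]},
  {"xyz": [0, 0, 0.006], "twist": [0, 0, 0]},
  {"xyz": [0, 0, 0.007], "twist": [0, 0, 0]},
  {"xyz": [0, 0, 0.007], "twist": [0, 0, 0]},
  {"xyz": [0, 0, 0.007], "twist": [0, 0, 0]},
])

```text
time: 10.82
tool_pos: [0.5896, 0.1331, 0.0934]
ee_rot: [-1.571, 0.001, -0.088]
wrist_force: [1.9, -0.2, -5.1]
width: 0.0215
```

```bash
cat >> h.py <<'E'
YAW=.331; ORG=np.array([.5826,.039]); r=.095
def knob(a): h=np.pi/2-a+YAW; return ORG+r*np.array([np.cos(h),np.sin(h)])
def swing(a0,a1,n,hold=0):
    for k in list(range(1,n+1))+[n]*hold:
        a=a0+(a1-a0)*k/n; s=knob(a)-knob(a0); print('{"xyz": [%.4f, %.4f, 0], "twist": [0, 0, %.1f]},'%(s[0],s[1],-np.degrees(a-a0)),end=' ')
    print()
def ang(p): v=np.array(p[:2])-ORG; return np.pi/2-(np.arctan2(v[1],v[0])-YAW), np.linalg.norm(v)
E
python3 - <<'E'
from h import *
o=obs(); print(ang(o["tool_pos"])); swing(.42,-.58,11,1)
cv2.imwrite("pics/w9.png",robot.snapshot("wrist")[0][:,:,::-1])
cv2.imwrite("pics/s9.png",cv2.resize(robot.snapshot("scene")[0][130:330,200:450,::-1],None,fx=3,fy=3))
E
```

```text
{'time': 10.8167, 'tool_pos': [0.5896, 0.1331, 0.0934], 'ee_rot': [-1.571, 0.0008, -0.0883], 'wrist_force': [1.9264, -0.1793, -5.1402], 'width': 0.0215, 'joint_positions': [0.1282, 0.2457, 1.3855, -0.0, 1.5111, 0.2165]}
(np.float64(0.40501179627114414), np.float64(0.09432079486328684))
{"xyz": [-0.0086, 0.0004, 0], "twist": [0, 0, 5.2]}, {"xyz": [-0.0172, -0.0000, 0], "twist": [0, 0, 10.4]}, {"xyz": [-0.0258, -0.0012, 0], "twist": [0, 0, 15.6]}, {"xyz": [-0.0342, -0.0032, 0], "twist": [0, 0, 20.8]}, {"xyz": [-0.0424, -0.0059, 0], "twist": [0, 0, 26.0]}, {"xyz": [-0.0503, -0.0094, 0], "twist": [0, 0, 31.3]}, {"xyz": [-0.0579, -0.0135, 0], "twist": [0, 0, 36.5]}, {"xyz": [-0.0650, -0.0183, 0], "twist": [0, 0, 41.7]}, {"xyz": [-0.0717, -0.0238, 0], "twist": [0, 0, 46.9]}, {"xyz": [-0.0779, -0.0298, 0], "twist": [0, 0, 52.1]}, {"xyz": [-0.0835, -0.0364, 0], "twist": [0, 0, 57.3]}, {"xyz": [-0.0835, -0.0364, 0], "twist": [0, 0, 57.3]},
```

View pics/w9.png

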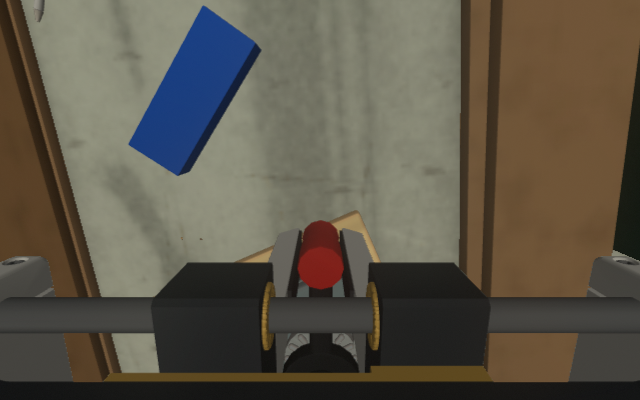

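Emit:
step_arm([
  {"xyz": [0, 0, 0.002], "twist": [0, 0, 0]},
  {"xyz": [-0.0086, 0.0004, 0.002], "twist": [0, 0, 5.2]},
  {"xyz": [-0.0172, 0, 0.002], "twist": [0, 0, 10.4]},
  {"xyz": [-0.0258, -0.0012, 0.002], "twist": [0, 0, 15.6]},
  {"xyz": [-0.0342, -0.0032, 0.002], "twist": [0, 0, 20.8]},
  {"xyz": [-0.0424, -0.0059, 0.002], "twist": [0, 0, 26]},
  {"xyz": [-0.0503, -0.0094, 0.002], "twist": [0, 0, 31.3]},
  {"xyz": [-0.0579, -0.0135, 0.002], "twist": [0, 0, 36.5]},
  {"xyz": [-0.065, -0.0183, 0.002], "twist": [0, 0, 41.7]},
  {"xyz": [-0.0717, -0.0238, 0.002], "twist": [0, 0, 46.9]},
  {"xyz": [-0.0779, -0.0298, 0.002], "twist": [0, 0, 52.1]},
  {"xyz": [-0.0779, -0.0298, 0.002], "twist": [0, 0, 52.1]},
])

```text
time: 11.92
tool_pos: [0.5124, 0.1024, 0.097]
ee_rot: [-1.573, -0.002, 0.822]
wrist_force: [4.6, -0.6, -5.0]
width: 0.0213
```

```bash
python3 - <<'E'
from h import *
o=obs(); print(ang(o["tool_pos"])); 
ci=robot.camera_info("wrist");p,d=robot.snapshot("wrist");cv2.imwrite("pics/w10.png",p[:,:,::-1])
print([dep(ci,320,v,d[v,320]) for v in (262,270,278)])
p,d=robot.snapshot("top"); cv2.imwrite("pics/t10.png",cv2.resize(p[145:255,255:365,::-1],None,fx=5,fy=5,interpolation=cv2.INTER_CUBIC))
E
```

```text
{'time': 11.9167, 'tool_pos': [0.5124, 0.1024, 0.097], 'ee_rot': [-1.5733, -0.0016, 0.8221], 'wrist_force': [4.597, -0.5782, -4.9662], 'width': 0.0213, 'joint_positions': [0.0894, 0.0627, 1.5871, -0.0008, 1.4889, -0.7327]}
(np.float64(-0.505007867685566), np.float64(0.09461656598577801))
[array([0.50791402, 0.10773398, 0.15228255]), array([0.51089764, 0.1049609 , 0.15198895]), array([0.51306799, 0.1029423 , 0.15404448])]
```

View pics/w10.png

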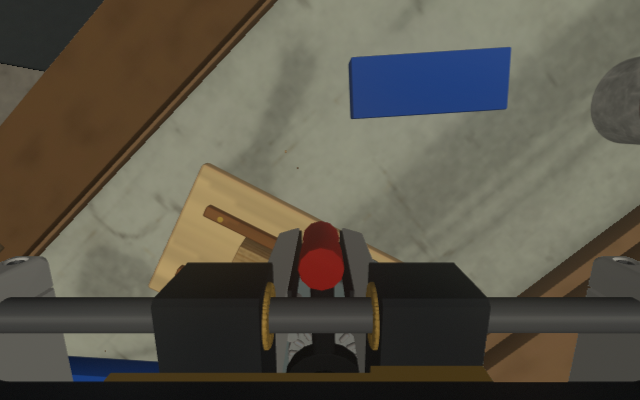

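Emit:
step_arm([
  {"xyz": [-0.0029, -0.0034, 0], "twist": [0, 0, 2.7]},
  {"xyz": [-0.0052, -0.0064, 0], "twist": [0, 0, 5]},
  {"xyz": [-0.0052, -0.0064, -0.004], "twist": [0, 0, 5]},
  {"xyz": [-0.0052, -0.0064, -0.008], "twist": [0, 0, 5]},
  {"xyz": [-0.0052, -0.0064, -0.009], "twist": [0, 0, 5]},
  {"xyz": [-0.0052, -0.0064, -0.009], "twist": [0, 0, 5]},
])

```text
time: 12.52
tool_pos: [0.5076, 0.0968, 0.0868]
ee_rot: [-1.572, -0.0, 0.906]
wrist_force: [5.8, -2.4, -4.4]
width: 0.0215
```

Emit:
step_arm([
  {"xyz": [0, 0, 0], "twist": [0, 0, 0]},
  {"xyz": [0, 0, 0], "twist": [0, 0, 0]},
  {"xyz": [0, 0, 0], "twist": [0, 0, 0]},
], fingers=182)

```text
time: 12.77
tool_pos: [0.5062, 0.0974, 0.0875]
ee_rot: [-1.57, 0.0, 0.908]
wrist_force: [-0.1, -0.4, 0.0]
width: 0.0266
```

```bash
python3 - <<'E'
from h import *
o=obs(); print(ang(o["tool_pos"])); 
ci=robot.camera_info("wrist");p,d=robot.snapshot("wrist");cv2.imwrite("pics/w11.png",p[:,:,::-1])
print([np.round(dep(ci,320,v,d[v,320]),4) for v in (262,268,270,274,278)])
swing(-.6,.25,12); swing(.25,.62,5,1)
E
```

```text
{'time': 12.7667, 'tool_pos': [0.5062, 0.0974, 0.0875], 'ee_rot': [-1.5696, 0.0002, 0.9076], 'wrist_force': [-0.1283, -0.4352, 0.0045], 'width': 0.0266, 'joint_positions': [0.0796, 0.0563, 1.6132, 0.0007, 1.4731, -0.8281]}
(np.float64(-0.5872016590268943), np.float64(0.09613994584507074))
[array([0.5027, 0.1013, 0.1397]), array([0.5044, 0.1   , 0.1415]), array([0.5057, 0.099 , 0.1402]), array([0.5072, 0.0978, 0.1404]), array([0.5087, 0.0967, 0.1407])]
{"xyz": [0.0042, 0.0053, 0], "twist": [0, 0, -4.1]}, {"xyz": [0.0088, 0.0102, 0], "twist": [0, 0, -8.1]}, {"xyz": [0.0137, 0.0148, 0], "twist": [0, 0, -12.2]}, {"xyz": [0.0189, 0.0190, 0], "twist": [0, 0, -16.2]}, {"xyz": [0.0244, 0.0229, 0], "twist": [0, 0, -20.3]}, {"xyz": [0.0302, 0.0264, 0], "twist": [0, 0, -24.4]}, {"xyz": [0.0362, 0.0294, 0], "twist": [0, 0, -28.4]}, {"xyz": [0.0424, 0.0320, 0], "twist": [0, 0, -32.5]}, {"xyz": [0.0487, 0.0342, 0], "twist": [0, 0, -36.5]}, {"xyz": [0.0552, 0.0359, 0], "twist": [0, 0, -40.6]}, {"xyz": [0.0618, 0.0372, 0], "twist": [0, 0, -44.6]}, {"xyz": [0.0685, 0.0380, 0], "twist": [0, 0, -48.7]}, 
{"xyz": [0.0070, 0.0003, 0], "twist": [0, 0, -4.2]}, {"xyz": [0.0140, 0.0001, 0], "twist": [0, 0, -8.5]}, {"xyz": [0.0210, -0.0006, 0], "twist": [0, 0, -12.7]}, {"xyz": [0.0280, -0.0019, 0], "twist": [0, 0, -17.0]}, {"xyz": [0.0348, -0.0036, 0], "twist": [0, 0, -21.2]}, {"xyz": [0.0348, -0.0036, 0], "twist": [0, 0, -21.2]},
```

View pics/w11.png

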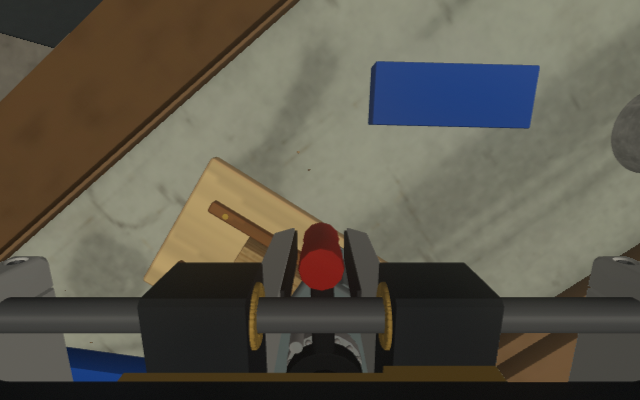

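Emit:
step_arm([
  {"xyz": [0.0042, 0.0053, 0], "twist": [0, 0, -4.1]},
  {"xyz": [0.0088, 0.0102, 0], "twist": [0, 0, -8.1]},
  {"xyz": [0.0137, 0.0148, 0], "twist": [0, 0, -12.2]},
  {"xyz": [0.0189, 0.019, 0], "twist": [0, 0, -16.2]},
  {"xyz": [0.0244, 0.0229, 0], "twist": [0, 0, -20.3]},
  {"xyz": [0.0302, 0.0264, 0], "twist": [0, 0, -24.4]},
  {"xyz": [0.0362, 0.0294, 0], "twist": [0, 0, -28.4]},
  {"xyz": [0.0424, 0.032, 0], "twist": [0, 0, -32.5]},
  {"xyz": [0.0487, 0.0342, 0], "twist": [0, 0, -36.5]},
  {"xyz": [0.0552, 0.0359, 0], "twist": [0, 0, -40.6]},
  {"xyz": [0.0618, 0.0372, 0], "twist": [0, 0, -44.6]},
  {"xyz": [0.0685, 0.038, 0], "twist": [0, 0, -48.7]},
])

```text
time: 13.82
tool_pos: [0.5732, 0.1348, 0.0874]
ee_rot: [-1.572, 0.005, 0.055]
wrist_force: [-4.3, -1.1, 2.5]
width: 0.027
```

```bash
python3 - <<'E'
from h import *
o=obs(); print(ang(o["tool_pos"])); 
ci=robot.camera_info("wrist");p,d=robot.snapshot("wrist");cv2.imwrite("pics/w12.png",p[:,:,::-1])
print([np.round(dep(ci,320,v,d[v,320]),4) for v in (262,268,270,274,278)])
E
```

```text
{'time': 13.8167, 'tool_pos': [0.5732, 0.1348, 0.0874], 'ee_rot': [-1.5715, 0.0049, 0.0545], 'wrist_force': [-4.3056, -1.0829, 2.4909], 'width': 0.027, 'joint_positions': [0.1348, 0.219, 1.4302, -0.0003, 1.4973, 0.0803]}
(np.float64(0.23335128257829307), np.float64(0.09621405130939001))
[array([0.5734, 0.1413, 0.1408]), array([0.5736, 0.1387, 0.1417]), array([0.5737, 0.1369, 0.1399]), array([0.5738, 0.1349, 0.14  ]), array([0.5739, 0.133 , 0.1403])]
```

View pics/w12.png

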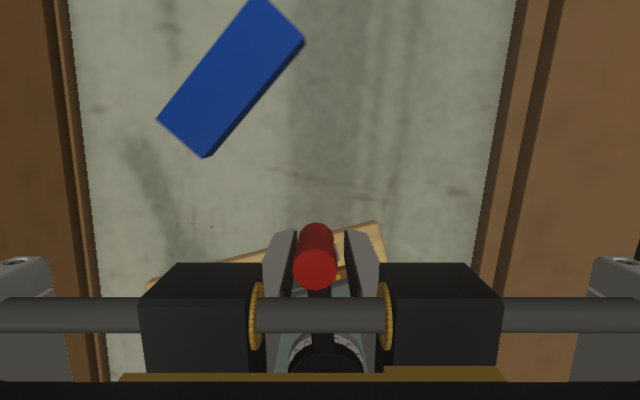

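Emit:
step_arm([
  {"xyz": [0.007, 0.0003, 0], "twist": [0, 0, -4.2]},
  {"xyz": [0.014, 0.0001, 0], "twist": [0, 0, -8.5]},
  {"xyz": [0.021, -0.0006, 0], "twist": [0, 0, -12.7]},
  {"xyz": [0.025, -0.0013, 0], "twist": [0, 0, -15]},
])

```text
time: 14.2
tool_pos: [0.5983, 0.1338, 0.0872]
ee_rot: [-1.572, 0.005, -0.205]
wrist_force: [-4.6, 0.1, 2.6]
width: 0.0264
```

Emit:
step_arm([
  {"xyz": [0.004, -0.0006, 0], "twist": [0, 0, -2.4]},
  {"xyz": [0.008, -0.0015, 0], "twist": [0, 0, -4.8]},
  {"xyz": [0.01, -0.0021, 0], "twist": [0, 0, -6]},
  {"xyz": [0.01, -0.0021, 0], "twist": [0, 0, -6]},
])

```text
time: 14.53
tool_pos: [0.6076, 0.1316, 0.0871]
ee_rot: [-1.573, 0.006, -0.308]
wrist_force: [-6.5, 0.1, 3.1]
width: 0.0271
```

```bash
python3 - <<'E'
from h import *
o=obs(); print(ang(o["tool_pos"])); 
ci=robot.camera_info("wrist");p,d=robot.snapshot("wrist");cv2.imwrite("pics/w13.png",p[:,:,::-1])
print([np.round(dep(ci,316,v,d[v,316]),4) for v in (262,268,270,274,278)])
E
```

```text
{'time': 14.5333, 'tool_pos': [0.6076, 0.1316, 0.0871], 'ee_rot': [-1.5726, 0.0056, -0.3076], 'wrist_force': [-6.45, 0.1232, 3.1271], 'width': 0.0271, 'joint_positions': [0.1218, 0.2908, 1.3425, 0.0007, 1.5142, 0.4293]}
(np.float64(0.594997694842273), np.float64(0.09597279550728303))
[array([0.6081, 0.1384, 0.1403]), array([0.6071, 0.1353, 0.14  ]), array([0.6069, 0.1347, 0.1406]), array([0.6062, 0.1324, 0.1399]), array([0.6056, 0.1305, 0.1399])]
```

View pics/w13.png

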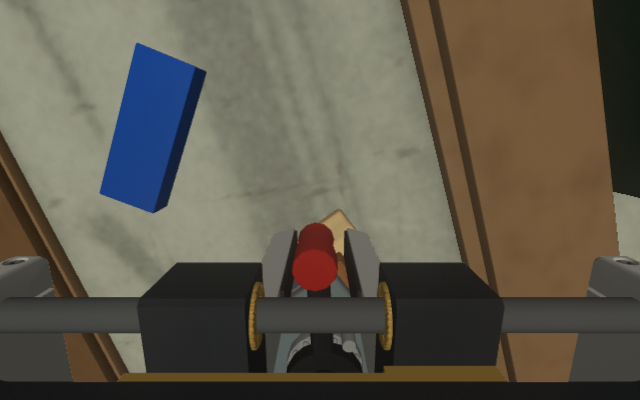

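Emit:
step_arm([
  {"xyz": [-0.0025, 0.0006, 0], "twist": [0, 0, 1.5]},
  {"xyz": [-0.0025, 0.0006, 0], "twist": [0, 0, 1.5]},
  {"xyz": [-0.0025, 0.0006, 0], "twist": [0, 0, 1.5]},
  {"xyz": [-0.0025, 0.0006, 0], "twist": [0, 0, 1.5]},
], fingers=255)

```text
time: 14.92
tool_pos: [0.6051, 0.1327, 0.0872]
ee_rot: [-1.572, 0.005, -0.28]
wrist_force: [-6.8, 0.0, 2.3]
width: 0.0215
```

Emit:
step_arm([
  {"xyz": [0, 0, 0.004], "twist": [0, 0, 0]},
  {"xyz": [0, 0, 0.008], "twist": [0, 0, 0]},
  {"xyz": [0, 0, 0.011], "twist": [0, 0, 0]},
  {"xyz": [0, 0, 0.011], "twist": [0, 0, 0]},
  {"xyz": [0, 0, 0.011], "twist": [0, 0, 0]},
])

```text
time: 15.33
tool_pos: [0.607, 0.132, 0.098]
ee_rot: [-1.571, 0.002, -0.282]
wrist_force: [-3.3, -0.1, -4.4]
width: 0.0216
```

```bash
python3 - <<'E'
from h import *
o=obs(); print(ang(o["tool_pos"])); 
ci=robot.camera_info("wrist");p,d=robot.snapshot("wrist")
print([np.round(dep(ci,320,v,d[v,320]),4) for v in (262,268,270,274,278)])
swing(.58,-.30,11,1)
E
```

```text
{'time': 15.3333, 'tool_pos': [0.607, 0.132, 0.098], 'ee_rot': [-1.5713, 0.0016, -0.2825], 'wrist_force': [-3.295, -0.1153, -4.3844], 'width': 0.0216, 'joint_positions': [0.1228, 0.2803, 1.3335, 0.0002, 1.5295, 0.4053]}
(np.float64(0.5875653019093119), np.float64(0.09613831784851717))
[array([0.6087, 0.1376, 0.1498]), array([0.608 , 0.1352, 0.151 ]), array([0.6077, 0.1342, 0.151 ]), array([0.6071, 0.1321, 0.1505]), array([0.6066, 0.1304, 0.1511])]
{"xyz": [-0.0074, 0.0016, 0], "twist": [0, 0, 4.6]}, {"xyz": [-0.0150, 0.0026, 0], "twist": [0, 0, 9.2]}, {"xyz": [-0.0226, 0.0029, 0], "twist": [0, 0, 13.8]}, {"xyz": [-0.0302, 0.0027, 0], "twist": [0, 0, 18.3]}, {"xyz": [-0.0377, 0.0018, 0], "twist": [0, 0, 22.9]}, {"xyz": [-0.0452, 0.0004, 0], "twist": [0, 0, 27.5]}, {"xyz": [-0.0525, -0.0016, 0], "twist": [0, 0, 32.1]}, {"xyz": [-0.0596, -0.0042, 0], "twist": [0, 0, 36.7]}, {"xyz": [-0.0665, -0.0074, 0], "twist": [0, 0, 41.3]}, {"xyz": [-0.0731, -0.0111, 0], "twist": [0, 0, 45.8]}, {"xyz": [-0.0795, -0.0154, 0], "twist": [0, 0, 50.4]}, {"xyz": [-0.0795, -0.0154, 0], "twist": [0, 0, 50.4]},
```

Emit:
step_arm([
  {"xyz": [-0.0074, 0.0016, 0], "twist": [0, 0, 4.6]},
  {"xyz": [-0.015, 0.0026, 0], "twist": [0, 0, 9.2]},
  {"xyz": [-0.0226, 0.0029, 0], "twist": [0, 0, 13.8]},
  {"xyz": [-0.0302, 0.0027, 0], "twist": [0, 0, 18.3]},
  {"xyz": [-0.0377, 0.0018, 0], "twist": [0, 0, 22.9]},
  {"xyz": [-0.0452, 0.0004, 0], "twist": [0, 0, 27.5]},
  {"xyz": [-0.0525, -0.0016, 0], "twist": [0, 0, 32.1]},
  {"xyz": [-0.0596, -0.0042, 0], "twist": [0, 0, 36.7]},
  {"xyz": [-0.0665, -0.0074, 0], "twist": [0, 0, 41.3]},
  {"xyz": [-0.0731, -0.0111, 0], "twist": [0, 0, 45.8]},
  {"xyz": [-0.0795, -0.0154, 0], "twist": [0, 0, 50.4]},
  {"xyz": [-0.0795, -0.0154, 0], "twist": [0, 0, 50.4]},
])

```text
time: 16.38
tool_pos: [0.5268, 0.1173, 0.0981]
ee_rot: [-1.568, 0.0, 0.6]
wrist_force: [-2.7, 2.6, -5.2]
width: 0.0213
```

Emit:
step_arm([
  {"xyz": [0, 0, -0.004], "twist": [0, 0, 0]},
  {"xyz": [0, 0, -0.007], "twist": [0, 0, 0]},
  {"xyz": [0, 0, -0.009], "twist": [0, 0, 0]},
  {"xyz": [0, 0, -0.009], "twist": [0, 0, 0]},
])

```text
time: 16.72
tool_pos: [0.5275, 0.1179, 0.0889]
ee_rot: [-1.568, 0.0, 0.596]
wrist_force: [-4.3, 4.2, -4.8]
width: 0.0217
```

Emit:
step_arm([
  {"xyz": [0, 0, 0], "twist": [0, 0, 0]},
  {"xyz": [0, 0, 0], "twist": [0, 0, 0]},
  {"xyz": [0, 0, 0], "twist": [0, 0, 0]},
], fingers=182)

```text
time: 16.97
tool_pos: [0.5303, 0.1164, 0.0909]
ee_rot: [-1.574, -0.004, 0.597]
wrist_force: [-0.0, -0.1, -0.7]
width: 0.0267
```

```bash
python3 - <<'E'
from h import *
o=obs(); print(ang(o["tool_pos"])); 
ci=robot.camera_info("wrist");p,d=robot.snapshot("wrist");cv2.imwrite("pics/w14.png",p[:,:,::-1])
print([np.round(dep(ci,320,v,d[v,320]),4) for v in (262,268,270,274,278)])
swing(-.30,.1,6); swing(.1,.58,12)
E
```

```text
{'time': 16.9667, 'tool_pos': [0.5303, 0.1164, 0.0909], 'ee_rot': [-1.574, -0.0041, 0.5967], 'wrist_force': [-0.0174, -0.058, -0.6725], 'width': 0.0267, 'joint_positions': [0.1123, 0.1095, 1.5489, -0.001, 1.4781, -0.4843]}
(np.float64(-0.26286003263207647), np.float64(0.09343112090515208))
[array([0.5284, 0.1203, 0.1399]), array([0.53  , 0.118 , 0.1405]), array([0.5306, 0.1171, 0.1403]), array([0.5318, 0.1153, 0.1402]), array([0.533 , 0.1135, 0.14  ])]
{"xyz": [0.0052, 0.0036, 0], "twist": [0, 0, -3.8]}, {"xyz": [0.0107, 0.0068, 0], "twist": [0, 0, -7.6]}, {"xyz": [0.0164, 0.0096, 0], "twist": [0, 0, -11.5]}, {"xyz": [0.0222, 0.0121, 0], "twist": [0, 0, -15.3]}, {"xyz": [0.0282, 0.0141, 0], "twist": [0, 0, -19.1]}, {"xyz": [0.0343, 0.0158, 0], "twist": [0, 0, -22.9]}, 
{"xyz": [0.0037, 0.0008, 0], "twist": [0, 0, -2.3]}, {"xyz": [0.0075, 0.0014, 0], "twist": [0, 0, -4.6]}, {"xyz": [0.0112, 0.0019, 0], "twist": [0, 0, -6.9]}, {"xyz": [0.0150, 0.0023, 0], "twist": [0, 0, -9.2]}, {"xyz": [0.0188, 0.0025, 0], "twist": [0, 0, -11.5]}, {"xyz": [0.0226, 0.0025, 0], "twist": [0, 0, -13.8]}, {"xyz": [0.0264, 0.0024, 0], "twist": [0, 0, -16.0]}, {"xyz": [0.0302, 0.0021, 0], "twist": [0, 0, -18.3]}, {"xyz": [0.0340, 0.0017, 0], "twist": [0, 0, -20.6]}, {"xyz": [0.0377, 0.0012, 0], "twist": [0, 0, -22.9]}, {"xyz": [0.0415, 0.0005, 0], "twist": [0, 0, -25.2]}, {"xyz": [0.0452, -0.0004, 0], "twist": [0, 0, -27.5]},
```

View pics/w14.png

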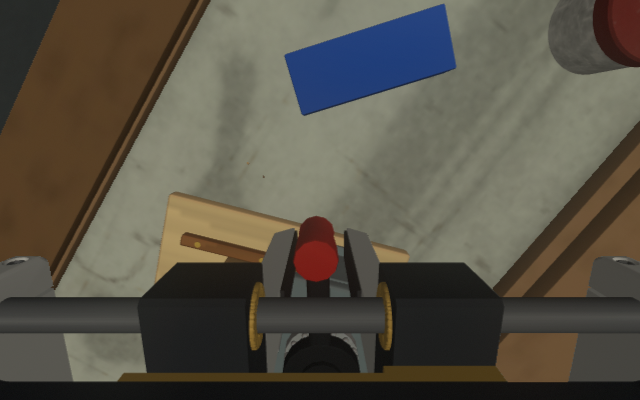

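Lever fully dropped again (knob top 0.140). Turn forward in small pieces, watching the force.

Emit:
step_arm([
  {"xyz": [0.0026, 0.0018, -0.001], "twist": [0, 0, -1.9]},
  {"xyz": [0.0052, 0.0036, -0.001], "twist": [0, 0, -3.8]},
  {"xyz": [0.008, 0.0052, -0.001], "twist": [0, 0, -5.7]},
  {"xyz": [0.0107, 0.0068, -0.001], "twist": [0, 0, -7.6]},
])

```text
time: 17.35
tool_pos: [0.5381, 0.1213, 0.0896]
ee_rot: [-1.574, 0.004, 0.462]
wrist_force: [-7.1, -5.9, 3.7]
width: 0.0272
```

Emit:
step_arm([
  {"xyz": [0.0028, 0.0014, 0], "twist": [0, 0, -1.9]},
  {"xyz": [0.0057, 0.0028, 0], "twist": [0, 0, -3.8]},
  {"xyz": [0.0057, 0.0028, 0], "twist": [0, 0, -3.8]},
])

```text
time: 17.6
tool_pos: [0.5438, 0.1242, 0.0895]
ee_rot: [-1.574, 0.004, 0.396]
wrist_force: [-6.8, -4.8, 5.7]
width: 0.0268
```

Emit:
step_arm([
  {"xyz": [0.0028, 0.0014, 0], "twist": [0, 0, -1.9]},
  {"xyz": [0.0057, 0.0028, 0], "twist": [0, 0, -3.8]},
  {"xyz": [0.0057, 0.0028, 0], "twist": [0, 0, -3.8]},
])

```text
time: 17.85
tool_pos: [0.5492, 0.1265, 0.0895]
ee_rot: [-1.575, 0.004, 0.33]
wrist_force: [-6.9, -5.3, 5.3]
width: 0.0269
```

Emit:
step_arm([
  {"xyz": [0.0028, 0.0014, 0], "twist": [0, 0, -1.9]},
  {"xyz": [0.0057, 0.0026, 0], "twist": [0, 0, -3.8]},
  {"xyz": [0.0057, 0.0026, 0], "twist": [0, 0, -3.8]},
])

```text
time: 18.1
tool_pos: [0.5546, 0.1285, 0.0894]
ee_rot: [-1.576, 0.005, 0.263]
wrist_force: [-7.5, -6.8, 5.8]
width: 0.0268
```

Emit:
step_arm([
  {"xyz": [0.0028, 0.001, 0], "twist": [0, 0, -1.9]},
  {"xyz": [0.0057, 0.002, 0], "twist": [0, 0, -3.8]},
  {"xyz": [0.0057, 0.002, 0], "twist": [0, 0, -3.8]},
])

```text
time: 18.35
tool_pos: [0.5599, 0.1301, 0.0892]
ee_rot: [-1.577, 0.006, 0.197]
wrist_force: [-7.7, -7.4, 6.1]
width: 0.0271
```

```bash
python3 - <<'E'
from h import *
o=obs(); print(ang(o["tool_pos"])); 
ci=robot.camera_info("wrist");p,d=robot.snapshot("wrist");cv2.imwrite("pics/w15.png",p[:,:,::-1])
print([np.round(dep(ci,316,v,d[v,316]),4) for v in (262,268,270,274,278)])
E
```

```text
{'time': 18.35, 'tool_pos': [0.5599, 0.1301, 0.0892], 'ee_rot': [-1.5766, 0.006, 0.1969], 'wrist_force': [-7.6645, -7.3705, 6.1373], 'width': 0.0271, 'joint_positions': [0.1336, 0.1885, 1.4627, -0.0062, 1.496, -0.0629]}
(np.float64(0.08620734224692828), np.float64(0.09386422869829038))
[array([0.5576, 0.1355, 0.1405]), array([0.5582, 0.1325, 0.1404]), array([0.5584, 0.1314, 0.1404]), array([0.5588, 0.1295, 0.1406]), array([0.5592, 0.1277, 0.1411])]
```

View pics/w15.png

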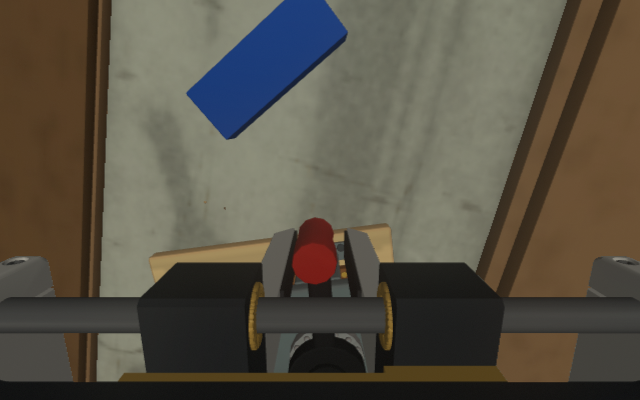

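Emit:
step_arm([
  {"xyz": [0.0032, 0.0002, 0.0005], "twist": [0, 0, -1.9]},
  {"xyz": [0.0065, 0.0007, 0.001], "twist": [0, 0, -3.8]},
  {"xyz": [0.0098, 0.0011, 0.001], "twist": [0, 0, -5.7]},
  {"xyz": [0.0098, 0.0011, 0.001], "twist": [0, 0, -5.7]},
])

```text
time: 18.73
tool_pos: [0.568, 0.1317, 0.0892]
ee_rot: [-1.576, 0.009, 0.098]
wrist_force: [-11.5, -7.1, 4.9]
width: 0.0269
```

Emit:
step_arm([
  {"xyz": [0.0037, 0.0002, 0], "twist": [0, 0, -2.2]},
  {"xyz": [0.0075, 0.0004, 0], "twist": [0, 0, -4.4]},
  {"xyz": [0.0105, 0.0004, 0], "twist": [0, 0, -6.3]},
  {"xyz": [0.0105, 0.0004, 0], "twist": [0, 0, -6.3]},
])

```text
time: 19.07
tool_pos: [0.5775, 0.1326, 0.0891]
ee_rot: [-1.576, 0.011, -0.012]
wrist_force: [-13.3, -6.6, 4.6]
width: 0.0271
```

```bash
python3 - <<'E'
from h import *
o=obs(); a,_=ang(o["tool_pos"]);print(a,_); t=np.array([np.cos(YAW-a),np.sin(YAW-a)]);print(o["wrist_force"][:2]@t)
ci=robot.camera_info("wrist");p,d=robot.snapshot("wrist");cv2.imwrite("pics/w16.png",p[:,:,::-1])
print([np.round(dep(ci,316,v,d[v,316]),4) for v in (262,268,270,274,278)])
p,d=robot.snapshot("top"); cv2.imwrite("pics/t16.png",cv2.resize(p[165:255,265:365,::-1],None,fx=6,fy=6,interpolation=cv2.INTER_CUBIC))
E
```

```text
{'time': 19.0667, 'tool_pos': [0.5775, 0.1326, 0.0891], 'ee_rot': [-1.576, 0.011, -0.012], 'wrist_force': [-13.309, -6.5858, 4.5743], 'width': 0.0271, 'joint_positions': [0.1322, 0.2315, 1.4118, -0.0036, 1.5099, 0.1444]}
0.2770198467633773 0.09372472694926555
-13.644979583611311
[array([0.5766, 0.1388, 0.1413]), array([0.5765, 0.1355, 0.1407]), array([0.5765, 0.1345, 0.1406]), array([0.5765, 0.1323, 0.1403]), array([0.5764, 0.1299, 0.1396])]
```

View pics/w16.png

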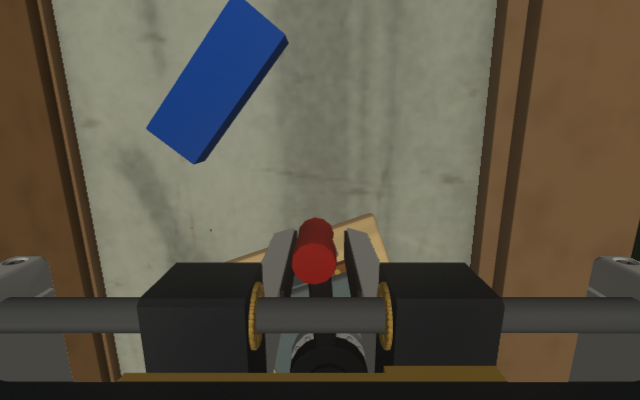

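Emit:
step_arm([
  {"xyz": [-0.003, -0.0002, 0], "twist": [0, 0, 0]},
  {"xyz": [-0.004, -0.0002, 0], "twist": [0, 0, 0]},
  {"xyz": [-0.004, -0.0002, 0], "twist": [0, 0, 0]},
  {"xyz": [-0.004, -0.0002, 0], "twist": [0, 0, 0]},
  {"xyz": [-0.004, -0.0002, 0], "twist": [0, 0, 0]},
], fingers=120)

```text
time: 19.58
tool_pos: [0.5766, 0.133, 0.0891]
ee_rot: [-1.574, 0.003, -0.011]
wrist_force: [-5.0, -3.7, 1.2]
width: 0.0496
```

```bash
python3 - <<'E'
from h import *
o=obs()
ci=robot.camera_info("wrist");p,d=robot.snapshot("wrist");cv2.imwrite("pics/w17.png",p[:,:,::-1])
print([np.round(dep(ci,326,v,d[v,326]),4) for v in (252,262,270,274)])
E
```

```text
{'time': 19.5833, 'tool_pos': [0.5766, 0.133, 0.0891], 'ee_rot': [-1.5745, 0.0034, -0.0108], 'wrist_force': [-5.0138, -3.718, 1.1998], 'width': 0.0496, 'joint_positions': [0.1329, 0.2235, 1.4213, -0.0032, 1.5007, 0.1439]}
[array([0.5811, 0.0949, 0.0213]), array([0.5808, 0.0953, 0.0428]), array([0.5807, 0.0947, 0.056 ]), array([0.5806, 0.0949, 0.0631])]
```

View pics/w17.png

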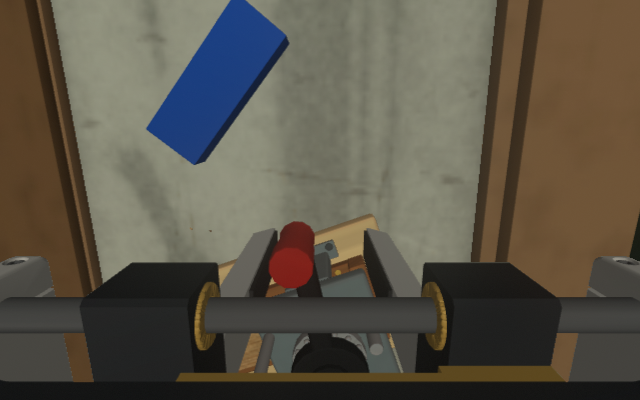

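Emit:
step_arm([
  {"xyz": [-0.002, -0.0002, 0], "twist": [0, 0, 0]},
  {"xyz": [-0.004, -0.0002, 0], "twist": [0, 0, 0]},
  {"xyz": [-0.006, -0.0002, 0], "twist": [0, 0, 0]},
  {"xyz": [-0.008, -0.0002, 0], "twist": [0, 0, 0]},
  {"xyz": [-0.008, -0.0002, 0], "twist": [0, 0, 0]},
])

```text
time: 20.05
tool_pos: [0.5688, 0.1334, 0.0893]
ee_rot: [-1.573, 0.002, -0.011]
wrist_force: [-5.5, -3.5, 0.8]
width: 0.05
```

```bash
python3 - <<'E'
from h import *
o=obs()
ci=robot.camera_info("wrist");p,d=robot.snapshot("wrist");cv2.imwrite("pics/w18.png",p[:,:,::-1])
print([(u,np.round(dep(ci,u,270,d[270,u]),4)) for u in (285,293,300,310,320)])
E
```

```text
{'time': 20.05, 'tool_pos': [0.5688, 0.1334, 0.0893], 'ee_rot': [-1.5733, 0.0023, -0.0107], 'wrist_force': [-5.4851, -3.4526, 0.7954], 'width': 0.05, 'joint_positions': [0.1347, 0.2063, 1.4415, -0.0022, 1.4964, 0.1455]}
[(285, array([0.5528, 0.1353, 0.1408])), (293, array([0.5565, 0.1352, 0.1407])), (300, array([0.5598, 0.135 , 0.1403])), (310, array([0.5645, 0.1351, 0.1406])), (320, array([0.5684, 0.0913, 0.0479]))]
```

View pics/w18.png

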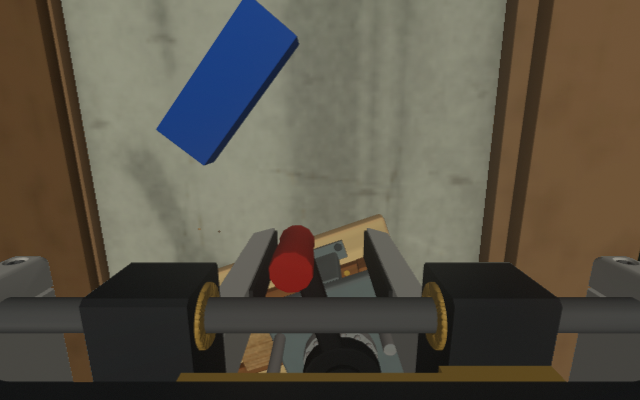

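Emit:
step_arm([
  {"xyz": [-0.003, -0.0005, 0], "twist": [0, 0, 0]},
  {"xyz": [-0.006, -0.001, 0], "twist": [0, 0, 0]},
  {"xyz": [-0.006, -0.001, 0], "twist": [0, 0, 0]},
])

```text
time: 20.35
tool_pos: [0.5633, 0.1333, 0.0894]
ee_rot: [-1.572, 0.001, -0.01]
wrist_force: [-3.6, -2.6, 0.4]
width: 0.0499
```

Emit:
step_arm([
  {"xyz": [-0.003, -0.0005, 0], "twist": [0, 0, 0]},
  {"xyz": [-0.006, -0.001, 0], "twist": [0, 0, 0]},
  {"xyz": [-0.006, -0.001, 0], "twist": [0, 0, 0]},
])

```text
time: 20.6
tool_pos: [0.5576, 0.1329, 0.0895]
ee_rot: [-1.571, -0.0, -0.01]
wrist_force: [-3.4, -1.9, 0.1]
width: 0.05
```

```bash
python3 - <<'E'
from h import *
o=obs()
ci=robot.camera_info("wrist");p,d=robot.snapshot("wrist");cv2.imwrite("pics/w19.png",p[:,:,::-1])
print([(u,np.round(dep(ci,u,270,d[270,u]),4)) for u in (285,293,300,310,320)])
E
```

```text
{'time': 20.6, 'tool_pos': [0.5576, 0.1329, 0.0895], 'ee_rot': [-1.5705, -0.0003, -0.0098], 'wrist_force': [-3.4353, -1.8641, 0.0929], 'width': 0.05, 'joint_positions': [0.1349, 0.1799, 1.4722, 0.0002, 1.4891, 0.1447]}
[(285, array([0.5413, 0.134 , 0.1395])), (293, array([0.5451, 0.134 , 0.1396])), (300, array([0.5485, 0.1343, 0.1404])), (310, array([0.5532, 0.134 , 0.1399])), (320, array([0.5577, 0.1154, 0.1001]))]
```

View pics/w19.png

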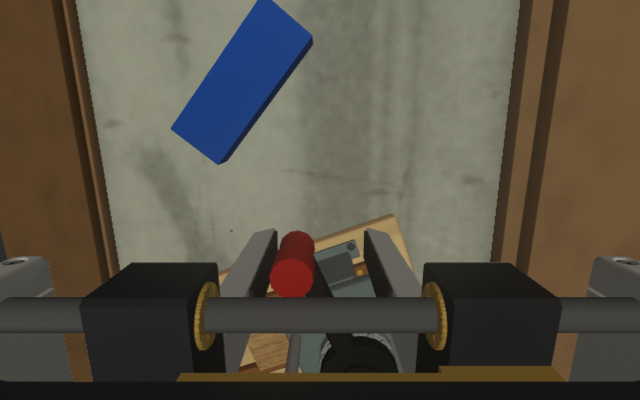

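Emit:
step_arm([
  {"xyz": [-0.003, -0.0005, 0], "twist": [0, 0, 0]},
  {"xyz": [-0.006, -0.001, 0], "twist": [0, 0, 0]},
  {"xyz": [-0.006, -0.001, 0], "twist": [0, 0, 0]},
])

```text
time: 20.9
tool_pos: [0.5518, 0.132, 0.0895]
ee_rot: [-1.57, -0.001, -0.01]
wrist_force: [-2.5, -0.8, 0.5]
width: 0.0499
```

Emit:
step_arm([
  {"xyz": [-0.003, -0.001, 0], "twist": [0, 0, 0]},
  {"xyz": [-0.006, -0.002, 0], "twist": [0, 0, 0]},
  {"xyz": [-0.006, -0.002, 0], "twist": [0, 0, 0]},
])

```text
time: 21.15
tool_pos: [0.5458, 0.1298, 0.0894]
ee_rot: [-1.57, -0.001, -0.01]
wrist_force: [-1.0, 0.2, 0.4]
width: 0.0497
```

```bash
python3 - <<'E'
from h import *
o=obs()
ci=robot.camera_info("wrist");p,d=robot.snapshot("wrist");cv2.imwrite("pics/w20.png",p[:,:,::-1])
print([(u,np.round(dep(ci,u,270,d[270,u]),4)) for u in (285,293,300,310,320)])
E
```

```text
{'time': 21.15, 'tool_pos': [0.5458, 0.1298, 0.0894], 'ee_rot': [-1.5705, -0.0007, -0.0098], 'wrist_force': [-0.9937, 0.1775, 0.4406], 'width': 0.0497, 'joint_positions': [0.1323, 0.1532, 1.503, 0.0002, 1.4846, 0.1421]}
[(285, array([0.5296, 0.1315, 0.1406])), (293, array([0.5333, 0.1312, 0.1401])), (300, array([0.5366, 0.1313, 0.1404])), (310, array([0.5412, 0.1293, 0.1363])), (320, array([0.5459, 0.1145, 0.1048]))]
```

View pics/w20.png

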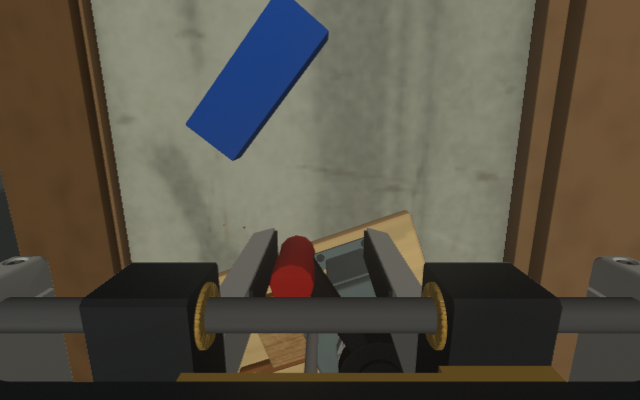

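Emit:
step_arm([
  {"xyz": [-0.003, -0.0015, 0], "twist": [0, 0, 0]},
  {"xyz": [-0.006, -0.003, 0], "twist": [0, 0, 0]},
  {"xyz": [-0.009, -0.0045, 0], "twist": [0, 0, 0]},
  {"xyz": [-0.009, -0.0045, 0], "twist": [0, 0, 0]},
  {"xyz": [-0.009, -0.0045, 0], "twist": [0, 0, 0]},
])

```text
time: 21.62
tool_pos: [0.537, 0.1252, 0.0893]
ee_rot: [-1.571, -0.001, -0.01]
wrist_force: [0.1, 0.2, -0.3]
width: 0.0498
```

```bash
python3 - <<'E'
from h import *
o=obs()
ci=robot.camera_info("wrist");p,d=robot.snapshot("wrist");cv2.imwrite("pics/w21.png",p[:,:,::-1])
print([(u,np.round(dep(ci,u,270,d[270,u]),4)) for u in (285,293,300,310,320)])
E
```

```text
{'time': 21.6167, 'tool_pos': [0.537, 0.1252, 0.0893], 'ee_rot': [-1.5707, -0.0006, -0.01], 'wrist_force': [0.1484, 0.1784, -0.258], 'width': 0.0498, 'joint_positions': [0.1262, 0.1324, 1.5267, 0.0001, 1.4818, 0.1362]}
[(285, array([0.5206, 0.1264, 0.1395])), (293, array([0.5245, 0.127 , 0.1408])), (300, array([0.5278, 0.127 , 0.1409])), (310, array([0.5325, 0.1268, 0.1406])), (320, array([0.5372, 0.1263, 0.1397]))]
```

View pics/w21.png

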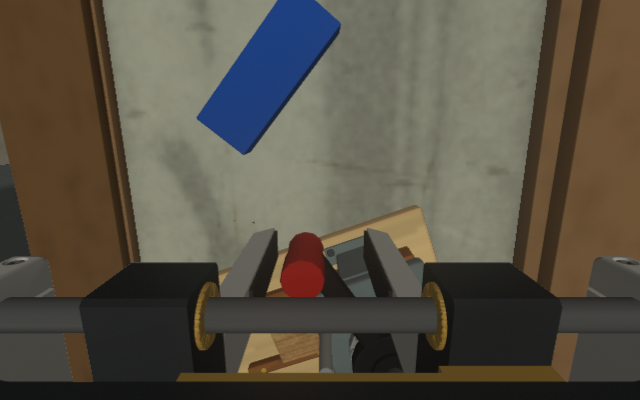

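Emit:
step_arm([
  {"xyz": [0.003, 0.0015, 0], "twist": [0, 0, 0]},
  {"xyz": [0.006, 0.0035, 0], "twist": [0, 0, 0]},
  {"xyz": [0.009, 0.005, 0], "twist": [0, 0, 0]},
  {"xyz": [0.009, 0.005, 0], "twist": [0, 0, 0]},
])

```text
time: 22.0
tool_pos: [0.5452, 0.1305, 0.0891]
ee_rot: [-1.571, 0.003, -0.01]
wrist_force: [-4.4, -1.5, 3.8]
width: 0.05
```

Emit:
step_arm([
  {"xyz": [0.003, 0.0012, 0], "twist": [0, 0, 0]},
  {"xyz": [0.003, 0.0012, 0], "twist": [0, 0, 0]},
])

```text
time: 22.17
tool_pos: [0.547, 0.1318, 0.089]
ee_rot: [-1.571, 0.005, -0.009]
wrist_force: [-7.9, 0.0, 4.5]
width: 0.0499
```

Emit:
step_arm([
  {"xyz": [0.003, 0.0012, 0], "twist": [0, 0, 0]},
  {"xyz": [0.003, 0.0012, 0], "twist": [0, 0, 0]},
])

```text
time: 22.33
tool_pos: [0.5493, 0.1333, 0.089]
ee_rot: [-1.57, 0.007, -0.009]
wrist_force: [-8.6, 0.9, 4.5]
width: 0.0498
```

Emit:
step_arm([
  {"xyz": [-0.005, -0.0025, 0], "twist": [0, 0, 0]},
  {"xyz": [-0.01, -0.005, 0], "twist": [0, 0, 0]},
  {"xyz": [-0.014, -0.007, 0], "twist": [0, 0, 0]},
  {"xyz": [-0.014, -0.007, 0], "twist": [0, 0, 0]},
  {"xyz": [-0.014, -0.007, 0], "twist": [0, 0, 0]},
])

```text
time: 22.75
tool_pos: [0.5383, 0.1255, 0.0894]
ee_rot: [-1.571, -0.001, -0.01]
wrist_force: [0.2, -0.6, 0.2]
width: 0.0498
```

```bash
python3 - <<'E'
from h import *
o=obs()
ci=robot.camera_info("wrist");p,d=robot.snapshot("wrist");cv2.imwrite("pics/w22.png",p[:,:,::-1])
print([(u,np.round(dep(ci,u,270,d[270,u]),4)) for u in (285,293,300,310,320)])
E
```

```text
{'time': 22.75, 'tool_pos': [0.5383, 0.1255, 0.0894], 'ee_rot': [-1.5707, -0.0013, -0.0102], 'wrist_force': [0.1686, -0.6483, 0.1763], 'width': 0.0498, 'joint_positions': [0.1265, 0.1347, 1.5241, -0.0001, 1.4815, 0.1367]}
[(285, array([0.5219, 0.1266, 0.1395])), (293, array([0.5258, 0.1275, 0.1415])), (300, array([0.529 , 0.127 , 0.1405])), (310, array([0.5337, 0.1267, 0.14  ])), (320, array([0.5384, 0.1253, 0.1371]))]
```

View pics/w22.png

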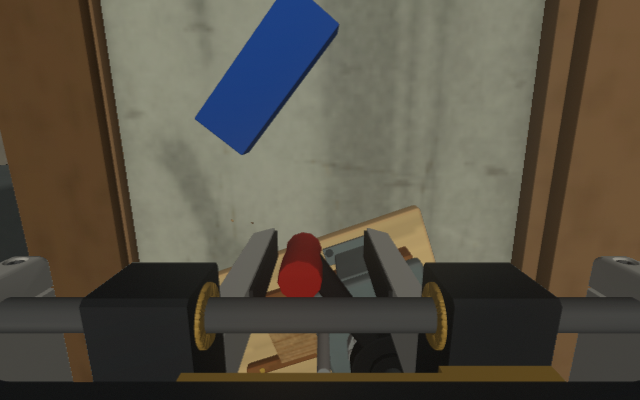

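Emit:
step_arm([
  {"xyz": [-0.006, -0.002, 0], "twist": [0, 0, 0]},
  {"xyz": [-0.006, -0.002, 0.02], "twist": [0, 0, 0]},
  {"xyz": [-0.006, -0.002, 0.05], "twist": [0, 0, 0]},
  {"xyz": [-0.01, -0.002, 0.085], "twist": [0, 0, 0]},
  {"xyz": [-0.04, -0.03, 0.11], "twist": [0, 0, 0]},
  {"xyz": [-0.07, -0.06, 0.13], "twist": [0, 0, 0]},
  {"xyz": [-0.1, -0.09, 0.14], "twist": [0, 0, -7]},
  {"xyz": [-0.12, -0.12, 0.14], "twist": [0, 0, -14]},
  {"xyz": [-0.13, -0.15, 0.14], "twist": [0, 0, -21]},
  {"xyz": [-0.13, -0.18, 0.14], "twist": [0, 0, -28]},
  {"xyz": [-0.13, -0.2, 0.14], "twist": [0, 0, -35]},
  {"xyz": [-0.13, -0.2, 0.14], "twist": [0, 0, -35]},
])

```text
time: 23.8
tool_pos: [0.4074, -0.0774, 0.2293]
ee_rot: [-1.572, -0.002, -0.629]
wrist_force: [0.2, -0.2, -0.2]
width: 0.0498
```

```bash
python3 - <<'E'
from h import *
o=obs()
ci=robot.camera_info("wrist");p,d=robot.snapshot("wrist");cv2.imwrite("pics/w23.png",p[:,:,::-1])
ci=robot.camera_info("top");p,d=robot.snapshot("top"); cv2.imwrite("pics/t23f.png",p[:,:,::-1]);cv2.imwrite("pics/t23.png",cv2.resize(p[165:255,265:365,::-1],None,fx=6,fy=6,interpolation=cv2.INTER_CUBIC))
E
```

```text
{'time': 23.8, 'tool_pos': [0.4074, -0.0774, 0.2293], 'ee_rot': [-1.5719, -0.0018, -0.6288], 'wrist_force': [0.2171, -0.2234, -0.212], 'width': 0.0498, 'joint_positions': [-0.3232, -0.2234, 1.5898, -0.0016, 1.7738, 0.3053]}
```

View pics/w23.png

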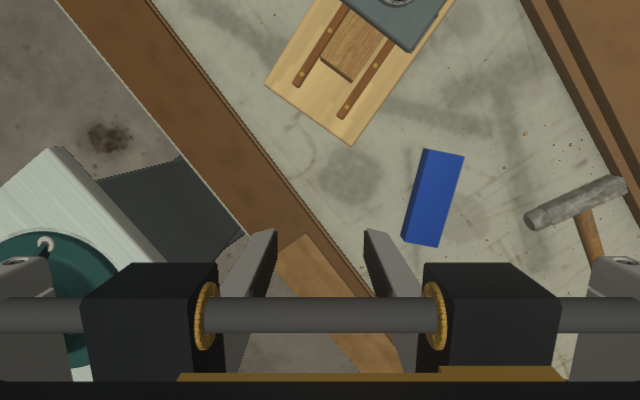

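View pics/t23.png

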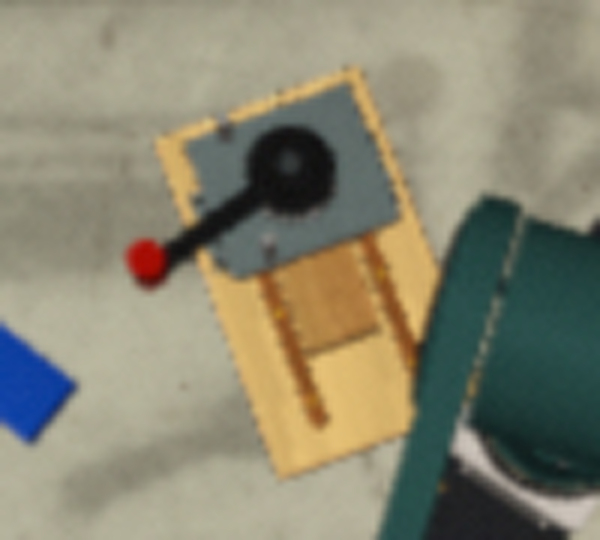

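```bash
python3 - <<'E'
from h import *
ci=robot.camera_info("top")
f=lambda x,y,z: onz(ci,x/6+265-.4,y/6+165-.4,z)
for z in (.139,.143): P=f(146,259,z); print(P,ang(P))
for q in [(303,354),(378,328)]: P=f(*q,.04); v=P[:2]-ORG; print(P, v@[np.cos(YAW),np.sin(YAW)])
p,d=robot.snapshot("top")
for du in (-1,0,1):print(dep(ci,289+du,208,d[208,289+du]))
p=cv2.imread("pics/w20.png")
E
```

```text
[0.52872003 0.11754882 0.139     ] (np.float64(-0.2702289130398108), np.float64(0.09525212935841156))
[0.52799524 0.11723823 0.143     ] (np.float64(-0.2783349473745962), np.float64(0.09540911911811656))
[0.48926154 0.03627366 0.04      ] -0.08915787826756995
[ 0.50310943 -0.00689177  0.04      ] -0.09008996129218885
[0.52849425 0.12075827 0.13647814]
[0.52819616 0.11744718 0.13765442]
[0.52785262 0.11412296 0.13908326]
```

View pics/t23f.png

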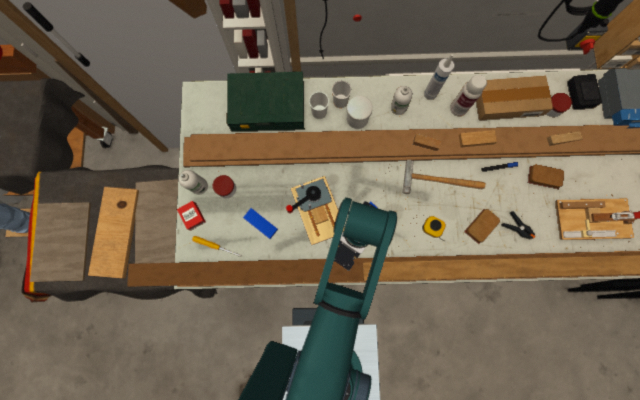

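Emit:
step_arm([
  {"xyz": [0, 0, 0], "twist": [0, 0, 0]},
  {"xyz": [0, 0, 0], "twist": [0, 0, 0]},
  {"xyz": [0, 0, 0], "twist": [0, 0, 0]},
  {"xyz": [0, 0, 0], "twist": [0, 0, 0]},
  {"xyz": [0, 0, 0], "twist": [0, 0, 0]},
  {"xyz": [0, 0, 0], "twist": [0, 0, 0]},
  {"xyz": [0, 0, 0], "twist": [0, 0, 0]},
  {"xyz": [0, 0, 0], "twist": [0, 0, 0]},
  {"xyz": [0, 0, 0], "twist": [0, 0, 0]},
  {"xyz": [0, 0, 0], "twist": [0, 0, 0]},
  {"xyz": [0, 0, 0], "twist": [0, 0, 0]},
  {"xyz": [0, 0, 0], "twist": [0, 0, 0]},
])

```text
time: 24.95
tool_pos: [0.408, -0.0744, 0.2292]
ee_rot: [-1.571, -0.0, -0.621]
wrist_force: [-0.8, 0.9, -0.7]
width: 0.0498
```

```bash
python3 - <<'E'
from h import *
def c(p):
    h=cv2.cvtColor(p,cv2.COLOR_BGR2HSV); m=((h[...,0]<8)|(h[...,0]>172))&(h[...,1]>150)&(h[...,2]>60); m[:, :270]=0;m[:,330:]=0;m[:170]=0;m[250:]=0
    y,x=np.nonzero(m); return x.mean(),y.mean(),len(x)
p=cv2.imread("pics/t23f.png"); print(c(p)); q=robot.snapshot("top")[0][:,:,::-1].copy(); print(c(q)); obs()
E
```

```text
(np.float64(289.28205128205127), np.float64(208.05128205128204), 39)
(np.float64(289.3), np.float64(208.15), 40)
{'time': 25.0, 'tool_pos': [0.408, -0.0743, 0.2292], 'ee_rot': [-1.5708, -0.0002, -0.6208], 'wrist_force': [-0.1621, 0.7522, -0.3601], 'width': 0.0499, 'joint_positions': [-0.3172, -0.2225, 1.5893, -0.0, 1.7746, 0.3036]}
```

The lever is steady, so I'm handing in.

```bash
python3 -c "
from bench import robot
print(robot.close_job())"
```

```text
the job is handed in; nothing more can be done
None
```

I pushed the block home against the fence and clamped it with the lever. I handed the job in at 25 s, with the arm clear of everything. The hand-in reports no verdict.

**What I did**
- **Push:** I pushed the block until the force rose to about 7 N with no further travel. The first try passed over the block without touching it, because the fingertips sit about 19 mm higher than the reported TCP instead of 8 mm below it. I measured this with the wrist camera and corrected for it.
- **Clamp:** I pinched the knob, lifted the lever about 11 mm, swung it back and let it drop in. Then I tightened it, and repeated the cycle once, up to about 13.6 N at the knob.

**Last checks**
- **Block:** its near end measures x ≈ -0.090 m in the jig's frame, which is fully home.
- **Lever:** the knob top is back about 5 mm below its starting height, so the lever is down in its serrations. It stayed at about -0.27 rad for more than 1 s.
- **Foot force:** when I let go, the over-tightened screw turned the lever back by about half a radian and then held. A test push then took about 8 N to turn it again, which by the given figures means about 70 N on the foot. I could not measure the foot force directly.
- **Bystanders:** the tape measure, hammer, nail tin and glue bottle look unmoved in the top view.

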